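Rebuild a drying trolley's guide roller

ROBOT

A 6-joint arm with a two-finger parallel gripper is mounted at the origin on the work surface. World frame = base frame: x ahead of the robot, y to its left, z up, the work surface at z = 0. Lengths are in mm, angles in rad, forces in N, time in s.
With the tool pointing down it reaches from about 300 to 950 mm from the base axis. Payload 3.1 kg.
Tool frame: the origin (TCP) lies midway between the tips of the shut fingers; the grasp point (between the pads) lies pinch_z behind it (pinch_z is the distance from the TCP to the grasp point, in mm); z points along the fingers, y is the direction in which the jaws open and shut (so a half turn about z gives the same grasp; the last joint's range is limited). The gripper opens to 85 mm and grips with 20 to 120 N. Pads are 22 mm wide; open, the fingers measure 114 mm over their backs; the gripper's body (76 mm by 85 mm) begins 54 mm behind the grasp point. The pads swing forward as they close: fully open they stand 13 mm farther back than shut.
Start: joints at [-1.345, 0.308, 1.634, -0, 1.2, -0.07], TCP at [182.164, -597.87, 231.272] pointing down, gripper open.
Joint ranges: [-3.06, 3.06], [-0.79, 1.96], [0.05, 2.63], [-1.19, 4.34], [0.05, 2.64], [-2.94, 2.94]. Speed limits (rad/s): [2.79, 2.79, 3.14, 3.14, 3.14, 3.14].

INTERFACE

Orientations are given as [roll, pitch, yaw] about the fixed x, y, z axes, in that order (R = Rz(yaw) Ry(pitch) Rx(roll)).
In Python, from plant import get_state, get_image, sign_off, pinch_z gives the robot as it stands.
- The arm moves only by the tool drive_tool, never from a script. Its argument "plan" is a list of rows, each an object with "fingers": the finger opening in m, from 0 to 0.0854; "travel": the shift along the tool's x, y, z in m, a list of three; "rot": the turn, a rotation vector about the tool's x, y, z in rad, a list of three. A call has 1 to 12 rows; each row is the pose to reach, as a shift and turn from the pose commanded when the call began, along the tool's axes at that moment; what a row does not reach only later rows make up. A row lasts 1/10 s, in which the tool goes at most 50 mm and 8.59 degrees, less where a joint would pass 70% of its speed; a pose out of reach is approached as far as the arm can. A call with a gripper value outside its range is refused whole. The fingers move at their own pace and stop on an object; "newtons" is the grip in N (left out, the last holds). Time passes only in rows, so rows that repeat a pose let the fingers close. It gives the time, the measured TCP pose, the force and the opening at its end, in the units of the state.
- get_state(): the state, without advancing time (a new reading comes with each control period).
- get_image(name): name is "scene" or "top" or "wrist"; returns a dict with "frame" (480x640x3 uint8, red, green, blue), "intrinsics" (3x3 intrinsics, pixels), "R" (3x3) and "t" (3): a world point X has camera coordinates R X + t; the wrist camera has in their place "tool_from_camera" (4x4, takes a point from camera to tool coordinates, whose origin is the TCP and whose axes are the flange's). Camera axes: x right, y down, z forward; pixel columns grow to the right and rows downward; lengths in mm; the calibration is good to about 2 mm. A picture is of the moment at which its call begins: read the wrist's pose just before it. There is no depth.
- sign_off(): hands the job in, once; it reports no verdict.
The state is a dict: "t": time; "joint_positions": joint angles; "joint_vel": joint speeds; "joint_torque": joint torques, N m; "ee_pos": TCP position; "orientation": TCP orientation; "force": force on the tool from outside, world axes, zero at the start; "ft_torque": the same for the moment, N m; "gripper_width": finger opening in mm.
Only numpy, scipy, OpenCV 4.12 (cv2) and the standard library are available. Lean on these libraries where they do the work, as an engineer would, in place of code of your own. Each camera call takes 0.05 s, during which the arm holds its last target. There are 200 camera calls.

TASK

Rebuild the drying trolley's guide roller on its leaning axle: take the rings from the pocket tray and thread them down the axle in order - first the widest ring, then the tall roller, then the smallest collar. Lower each one gently fully home, without letting it drop, so that it sits flat against the axle's flange or the ring below before the next goes on. Leave the spare bolt in the tray and do not disturb the other things on the bench.

Things in the scene. Friction and masses are not known exactly. Their poses are not given: they have to be found in the camera images.
- axle: Steel axle pin on a dark steel bracket, leaning 30 degrees, free end towards the robot. Pin diameter 16 mm, 68 mm long from its flange, the last 8 mm tapering to 6 mm. Origin: pin centre in the flange face (diameter 60 mm, square to the pin), 78 mm above the bench. z along the pin to its free end, y level. Rings in place have their undersides at z = 0 (widest), 18 mm (roller), 42 mm (collar).
- bracket: The bracket under the axle, fixed to the bench; base plate 130 by 100 mm, 10 mm thick. Origin on the bench straight below the axle origin; the axle leans to its -x.
- axle_tip (a point): Centre of the pin's free end, 68 mm from the flange face.
- tray: Black pocket tray fixed to the bench: 72 mm (x) by 305 mm (y), with four pockets in a row along y, centres at y = -112.5, -37.5, 37.5 and 112.5 mm, each 62 by 70 mm. Origin at the centre of its underside; z up; pocket floors at 6 mm, rims at 11 mm.
- backing_ring: Widest ring, steel: outer diameter 50 mm, bore 20 mm, height 18 mm; it lies flat in one of the tray's four pockets (any of them), its underside on the pocket floor. Origin: centre of its underside, z along its axis.
- backing_ring_mid (a point): Centre of the widest ring (half its height, on its axis).
- roller: Guide roller, the tallest ring, white nylon: outer diameter 42 mm, bore 20 mm, height 24 mm; it lies flat in one of the tray's four pockets (any of them), its underside on the pocket floor. Origin: centre of its underside, z along its axis.
- roller_mid (a point): Centre of the roller.
- collar: Smallest ring, a steel collar: outer diameter 30 mm, bore 20 mm, height 14 mm; it lies flat in one of the tray's four pockets (any of them), its underside on the pocket floor. Origin: centre of its underside, z along its axis.
- collar_mid (a point): Centre of the collar.
- bolt: Spare hexagon bolt standing on its head in the remaining pocket: head 36 mm across flats, 14 mm high, shank diameter 20 mm, 40 mm tall in all. Origin under its centre. Stays there.
- grease_jar: Jar, diameter 64 mm, height 60 mm; origin under its centre. Bystander.
- wrench: Wrench lying on the far part of the bench; bystander.
- brush: Brush lying on the far part of the bench; bystander.
- mug: Steel cup, rim diameter 72 mm, height 85 mm; origin under its centre. Bystander.
- castor_wheel: Black castor wheel lying flat, diameter 90 mm, height 36 mm; origin under its centre. Bystander.
- spray: White bottle, diameter 60 mm, height 170 mm; origin under its centre. Bystander.
There are look-alikes about, which are no part of the job. Leave any pink or purple look-alike of the roller alone.

How it is judged (in metres and radians):
On the way, in this order (a step that is already met when the one before it is completed fails the run):
1. the widest ring is fully home on the axle (x of backing_ring_mid in the frame of axle between -0.004 and 0.004 m and y of backing_ring_mid in the frame of axle between -0.004 and 0.004 m and z of backing_ring_mid in the frame of axle between 0.006 and 0.0115 m and angle between the z axis of backing_ring and the z axis of axle, either way round below 0.15 rad), for 0.2 s.
2. the roller, on the widest ring, is fully home on the axle (all of step 1 and x of roller_mid in the frame of axle between -0.004 and 0.004 m and y of roller_mid in the frame of axle between -0.004 and 0.004 m and z of roller_mid in the frame of axle between 0.027 and 0.0325 m and angle between the z axis of roller and the z axis of axle, either way round below 0.15 rad), for 0.2 s.
3. the collar, on the roller, is fully home on the axle (all of step 2 and x of collar_mid in the frame of axle between -0.004 and 0.004 m and y of collar_mid in the frame of axle between -0.004 and 0.004 m and z of collar_mid in the frame of axle between 0.046 and 0.0515 m and angle between the z axis of collar and the z axis of axle, either way round below 0.15 rad), for 0.2 s.
At the end, for the whole second after the job is handed in: All three rings at rest on the axle: widest against the flange, roller on it, collar on the roller; centres within 4 mm of the pin line in axle x and y, along it 3 mm below to 2.5 mm above 9, 30 and 49 mm from the flange, square to the pin within 0.15 rad (all of step 3 and linear speed of each of backing_ring, roller, collar below 0.02 m/s); the robot touches nothing.
It fails at once if a ring is dropped down the axle (it moves faster than 0.4 m/s on the pin) ((x of backing_ring_mid in the frame of axle between -0.006 and 0.006 m and y of backing_ring_mid in the frame of axle between -0.006 and 0.006 m and z of backing_ring_mid in the frame of axle between 0 and 0.064 m and linear speed of backing_ring above 0.4 m/s) or (x of roller_mid in the frame of axle between -0.006 and 0.006 m and y of roller_mid in the frame of axle between -0.006 and 0.006 m and z of roller_mid in the frame of axle between 0 and 0.064 m and linear speed of roller above 0.4 m/s) or (x of collar_mid in the frame of axle between -0.006 and 0.006 m and y of collar_mid in the frame of axle between -0.006 and 0.006 m and z of collar_mid in the frame of axle between 0 and 0.064 m and linear speed of collar above 0.4 m/s)).
It fails at once if a bystander is disturbed (moved more than 20 mm) (distance of any of bolt, grease_jar, wrench, brush, mug, castor_wheel, spray from where it was at the start of the episode above 0.02 m).
It also fails if it takes over 72 s, if anything falls off the work surface, if the arm or the gripper's body presses on something with over 40 N, if the wrist force passes 120 N, or if a joint passes its speed limit or range.

## Working session

There is one attempt and no reset: what is moved stays moved. The work goes in short steps, Python scripts to look and compute and a tool call to move; the robot and the scene stay as the last step left them, time stands still between calls to the robot, and variables do not carry over. Pictures are saved under pics/ and viewed, about 8 in all and at most 12, crops included, and the job is handed in when it is done.

Besides the shell and the picture viewer there is one more tool, called after "Request:" as name([rows], argument=value, ...), one row to a line, values as JSON. drive_tool: Moves the arm, as the interface text tells. Its arguments: {"type":"object","properties":{"plan":{"type":"array"},"newtons":{"type":"number"}},"required":["plan"]}

```bash
mkdir -p pics; ls
python3 - <<'E'
from plant import *
import cv2,pickle
s=get_state();print(s,pinch_z)
d={}
for n in("scene","top","wrist"):
    d[n]=get_image(n)
    cv2.imwrite(f"pics/{n}0.png",d[n]["frame"][:,:,::-1])
    print(n,{k:v for k,v in d[n].items() if k!="frame"})
pickle.dump(d,open("d0.pkl","wb"))
E
```

```text
pics
{'t': 0.0, 'joint_positions': array([-1.34469989e+00,  3.09008308e-01,  1.63518993e+00,  1.74498896e-05,
        1.19966500e+00, -6.96913630e-02]), 'joint_vel': array([ 0.00185843, -0.00094566, -0.00059939, -0.00100069,  0.00206973,
        0.0014512 ]), 'joint_torque': array([ 7.43778696e-05, -4.15252519e+01, -2.76666212e+01, -1.29226014e-04,
        1.00717289e-02,  4.07653602e-06]), 'ee_pos': array([ 181.98505582, -597.06997123,  230.04338798]), 'orientation': array([-3.13932872e+00, -1.74319533e-04,  2.95781253e-01]), 'force': array([-0.49889389, -0.46653414,  0.45020945]), 'ft_torque': array([ 0.01702073,  0.05182873, -0.00545321]), 'gripper_width': 85.71911775274476} 18.700000000000003
scene {'intrinsics': array([[565.81949714,   0.        , 319.67023521],
       [  0.        , 565.81949714, 238.89644667],
       [  0.        ,   0.        ,   1.        ]]), 'R': array([[ 0.44379611,  0.89611916, -0.00393299],
       [ 0.67057902, -0.33500406, -0.66188825],
       [-0.59444831,  0.29110605, -0.74959221]]), 't': array([-239.41649288, -296.75719214, 1511.49384038])}
top {'in
[... 210 characters left out ...]
34016 ],
       [-0.98716918,  0.01169517, -0.159249  ],
       [ 0.15919606, -0.00533184, -0.98723259]]), 't': array([ 22.65127807, 576.93207252, 834.86988788])}
wrist {'intrinsics': array([[430.1295143 ,   0.        , 315.39032904],
       [  0.        , 430.1295143 , 237.69732957],
       [  0.        ,   0.        ,   1.        ]]), 'tool_from_camera': array([[-5.71295566e-04, -9.62115234e-01, -2.72642532e-01,
         7.01038219e+01],
       [ 9.99999754e-01, -4.38610917e-04, -5.47607812e-04,
        -8.95977911e-01],
       [ 4.07277827e-04, -2.72642778e-01,  9.62115248e-01,
        -1.41641843e+02],
       [ 0.00000000e+00,  0.00000000e+00,  0.00000000e+00,
         1.00000000e+00]])}
```

View pics/top0.png

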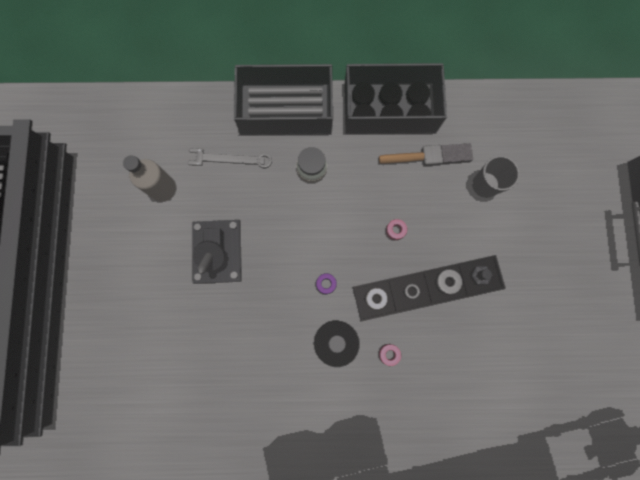

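View pics/scene0.png

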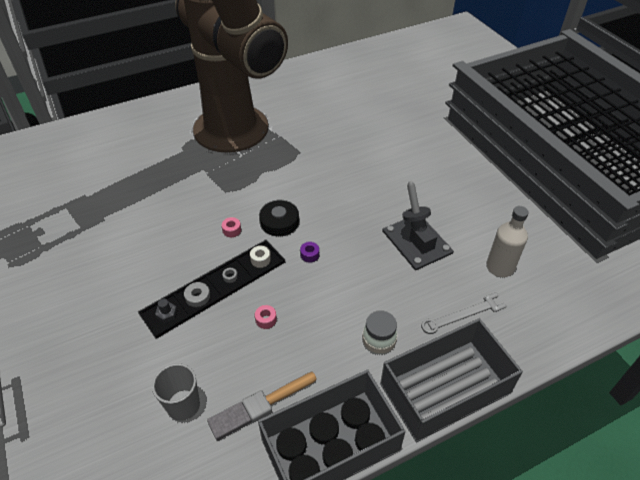

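The top view shows the tray at about (355–505, 258–320) with, left to right, a white ring (377,299), a small steel ring (413,291), a wide steel ring (450,281) and the bolt (483,274). The bracket is at (217,252). There are pink and purple look-alikes at (397,230), (390,355) and (326,284), all outside the tray. Next I'll look at an enlarged crop of the tray and axle.

Run:
```python
import pickle,cv2,numpy as np
d=pickle.load(open("d0.pkl","rb"))
t=d["top"]["frame"][:,:,::-1];s=d["scene"]["frame"][:,:,::-1]
r=lambda im,x,y,w,h,W,H:cv2.resize(np.clip(im[y:y+h,x:x+w].astype(float)*1.6,0,255).astype('uint8'),(W,H),interpolation=cv2.INTER_CUBIC)
A=r(t,185,210,66,80,396,480)   # x6
B=r(s,375,170,80,100,384,480)  #x4.8
top=np.hstack([A,B])
C=r(t,345,250,165,75,780,355)[:120*0+355] # x4.73
C=cv2.resize(C,(780,355))
cv2.imwrite("pics/crop1.png",top);cv2.imwrite("pics/crop2.png",C)
```

```text
(no output)
```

View pics/crop1.png

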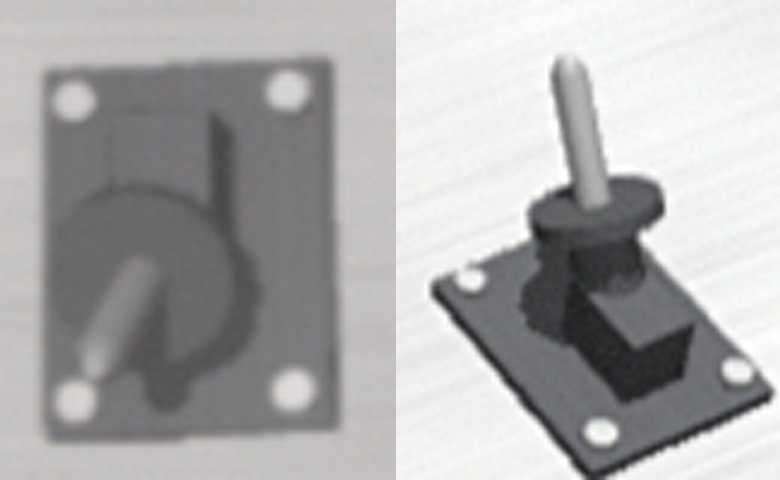

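View pics/crop2.png

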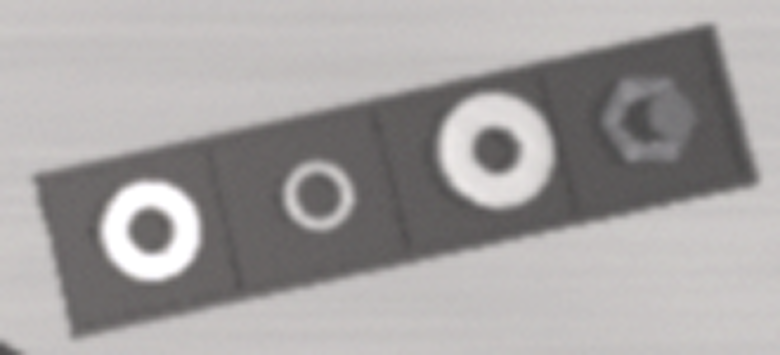

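The bracket crop shows the base-plate bolts, the flange, and a pin whose tip is at about (92,367) in the top crop and (568,60) in the scene crop. In the tray crop the roller is at (151,231), the collar at (319,195), the widest ring at (496,151) and the bolt at (648,119). By size these are white = roller, smallest = collar, widest steel = backing ring.

```bash
cat > h.py <<'E'
import numpy as np,cv2
from scipy.spatial.transform import Rotation as Ro
def ray(im,uv):
    d=np.linalg.inv(im["intrinsics"])@np.array([uv[0],uv[1],1.])
    return -im["R"].T@im["t"], im["R"].T@d
def onz(im,uv,z):
    c,d=ray(im,uv); return c+d*(z-c[2])/d[2]
def tri(a,b):
    (c1,d1),(c2,d2)=a,b
    d1=d1/np.linalg.norm(d1);d2=d2/np.linalg.norm(d2)
    k=np.linalg.lstsq(np.c_[d1,-d2],c2-c1,rcond=None)[0]
    p,q=c1+k[0]*d1,c2+k[1]*d2
    return (p+q)/2,np.linalg.norm(p-q)
def wristcam(im,s):
    """world->camera from state"""
    T=np.eye(4);T[:3,:3]=Ro.from_euler('xyz',s["orientation"]).as_matrix();T[:3,3]=s["ee_pos"]
    M=np.linalg.inv(T@im["tool_from_camera"]);im["R"]=M[:3,:3];im["t"]=M[:3,3];return im
E
python3 - <<'E'
import pickle
from h import *
np.set_printoptions(precision=1,suppress=True)
d=pickle.load(open("d0.pkl","rb"));t=d["top"];s=d["scene"]
g=cv2.cvtColor(t["frame"],cv2.COLOR_RGB2GRAY)
# rings
for n,(u,v),z,od in(("roller",(377,299),30,42),("collar",(413,291),20,30),("backing",(450,281),24,50)):
    m=np.zeros_like(g);R=18
    sub=g[v-R:v+R,u-R:u+R];m[v-R:v+R,u-R:u+R]=(sub>80)*255
    cs,_=cv2.findContours(m,cv2.RETR_EXTERNAL,cv2.CHAIN_APPROX_NONE)
    c=min(cs,key=lambda c:np.linalg.norm(np.mean(c[:,0],0)-[u,v]) if len(c)>15 else 1e9)
    (cx,cy),(a,b),_=cv2.fitEllipse(c)
    p=onz(t,(cx,cy),z);q=onz(t,(cx+1,cy),z);k=np.linalg.norm(q-p)
    print(n,(cx,cy),p,"dia",(a+1)*k,(b+1)*k,"want",od)
# tray
m=((g<60)*255).astype('uint8');cs,_=cv2.findContours(m,cv2.RETR_EXTERNAL,cv2.CHAIN_APPROX_NONE)
c=[c for c in cs if cv2.pointPolygonTest(c,(395,295),False)>0][0]
r=cv2.minAreaRect(c);bp=cv2.boxPoints(r);P=np.array([onz(t,b,11) for b in bp]);print("tray",P,P.mean(0),[np.linalg.norm(P[i]-P[i-1]) for i in range(4)])
e=P[1]-P[0] if np.linalg.norm(P[1]-P[0])>150 else P[2]-P[1];print("tray long dir deg",np.degrees(np.arctan2(e[1],e[0])))
cr=lambda x,y:(185+x/6-.42,210+y/6-.42)
B=[onz(t,cr(*q),12) for q in((74,101),(287,91),(75,400),(292,389))];print("bolts",B)
C=np.array([onz(t,cr(*q),10) for q in((45,70),(330,58),(338,430),(47,440))]);print("plate",C,C.mean(0),[np.linalg.norm(C[i]-C[i-1]) for i in range(4)])
for e in (B[0]-B[2],B[1]-B[3],C[0]-C[3],C[1]-C[2]): print("yaw",np.degrees(np.arctan2(e[1],e[0])))
for e in (B[0]-B[1],B[2]-B[3],C[0]-C[1],C[3]-C[2]): print("yaw y",np.degrees(np.arctan2(-e[0],e[1])))
sc=lambda x,y:((x-396)/4.8+375-.4,y/4.8+170-.4)
print("tip",tri(ray(t,cr(92,367)),ray(s,sc(568,60))))
print("base",tri(ray(t,cr(147,262)),ray(s,sc(592,203))))
print("tip at z137 top",onz(t,cr(92,367),137),"scene",onz(s,sc(568,60),137))
E
```

```text
roller (376.5296630859375, 298.2798767089844) [ 459.4 -103.2   30. ] dia 44.589015748230416 45.26048700600601 want 42
collar (411.9554443359375, 290.8750305175781) [ 473.7 -176.7   20. ] dia 30.604023765316928 31.738700738055343 want 30
backing (449.3561706542969, 281.1462097167969) [ 492.1 -252.4   24. ] dia 49.617325188439466 52.389820330140125 want 50Traceback (most recent call last):
  File "<stdin>", line 17, in <module>
IndexError: list index out of range
```

Run:
```python
import pickle
from h import *
np.set_printoptions(precision=1,suppress=True)
d=pickle.load(open("d0.pkl","rb"));t=d["top"];s=d["scene"]
cr2=lambda x,y:(345+x/4.727-.4,250+y/4.733-.4)
P=np.array([onz(t,cr2(*q),11) for q in((35,175),(713,24),(757,182),(74,337))]);print("tray",P,P.mean(0),[np.linalg.norm(P[i]-P[i-1]) for i in range(4)])
for e in(P[0]-P[1],P[3]-P[2]):print("tray long dir",np.degrees(np.arctan2(e[1],e[0])))
cr=lambda x,y:(185+x/6-.42,210+y/6-.42)
B=[onz(t,cr(*q),12) for q in((74,101),(287,91),(75,400),(292,389))];print("bolts",np.mean(B,0),B)
C=np.array([onz(t,cr(*q),10) for q in((45,70),(330,58),(338,430),(47,440))]);print("plate",C,C.mean(0),[np.linalg.norm(C[i]-C[i-1]) for i in range(4)])
for e in (B[0]-B[2],B[1]-B[3],C[0]-C[3],C[1]-C[2]): print("yaw",np.degrees(np.arctan2(e[1],e[0])))
for e in (B[0]-B[1],B[2]-B[3],C[0]-C[1],C[3]-C[2]): print("yaw y",np.degrees(np.arctan2(-e[0],e[1])))
sc=lambda x,y:((x-396)/4.8+375-.4,y/4.8+170-.4)
print("tip",tri(ray(t,cr(92,367)),ray(s,sc(568,60))))
print("base",tri(ray(t,cr(147,262)),ray(s,sc(592,203))))
print("tip at z137 top",onz(t,cr(92,367),137),"scene",onz(s,sc(568,60),137))
```

```text
tray [[ 484.3  -56.5   11. ]
 [ 546.4 -355.2   11. ]
 [ 477.4 -369.    11. ]
 [ 415.2  -71.4   11. ]] [ 480.8 -213.    11. ] [np.float64(70.63794531840911), np.float64(305.1826011979115), np.float64(70.3396650359665), np.float64(304.0508244001991)]
tray long dir 101.75027867182442
tray long dir 101.80652107129492
bolts [562.5 225.2  12. ] [array([613.1, 264. ,  12. ]), array([615.7, 190.1,  12. ]), array([509.2, 260.4,  12. ]), array([512. , 186.5,  12. ])]
plate [[624.6 275.   10. ]
 [627.7 175.6  10. ]
 [498.  170.9  10. ]
 [495.8 270.1  10. ]] [561.5 222.9  10. ] [np.float64(128.9062121624311), np.float64(99.37976577345877), np.float64(129.81610118000523), np.float64(99.21248725796175)]
yaw 1.9439495676309617
yaw 1.9654594931503975
yaw 2.158650305042099
yaw 2.0804248692090312
yaw y 2.070912641186396
yaw y 2.2140086075088927
yaw y 1.7950612434735556
yaw y 1.2690186620340747
tip (array([509.7, 224.7, 132.2]), np.float64(1.815837162261156))
base (array([547.4, 221. ,  80.2]), np.float64(0.4249910735390786))
tip at z137 top [508.8 222.5 137. ] scene [514.  222.3 137. ]
```

```bash
cat >> h.py <<'E'
def rel(p0,e0,p1,e1):
    """travel (m) and rotvec from pose 0 to pose 1, in tool 0 axes"""
    A=Ro.from_euler('xyz',e0);B=Ro.from_euler('xyz',e1)
    return np.round(A.inv().apply(np.subtract(p1,p0))/1000,4).tolist(),np.round((A.inv()*B).as_rotvec(),4).tolist()
E
python3 - <<'E'
from h import *
print(rel([182.164,-597.87,231.27],[np.pi,0,.2955],[500,-170,230],[np.pi,0,.206]))
E
```

```text
([0.4287, -0.3168, 0.0013], [0.0, -0.0, 0.0895])
```

Request:
drive_tool([
  {"fingers":0.062,"travel":[0.43,-0.317,0.001],"rot":[0,0,0.09]},
  {"fingers":0.062,"travel":[0.43,-0.317,0.001],"rot":[0,0,0.09]},
  {"fingers":0.062,"travel":[0.43,-0.317,0.001],"rot":[0,0,0.09]},
  {"fingers":0.062,"travel":[0.43,-0.317,0.001],"rot":[0,0,0.09]},
  {"fingers":0.062,"travel":[0.43,-0.317,0.001],"rot":[0,0,0.09]},
  {"fingers":0.062,"travel":[0.43,-0.317,0.001],"rot":[0,0,0.09]},
  {"fingers":0.062,"travel":[0.43,-0.317,0.001],"rot":[0,0,0.09]},
  {"fingers":0.062,"travel":[0.43,-0.317,0.001],"rot":[0,0,0.09]},
  {"fingers":0.062,"travel":[0.43,-0.317,0.001],"rot":[0,0,0.09]},
  {"fingers":0.062,"travel":[0.43,-0.317,0.001],"rot":[0,0,0.09]},
  {"fingers":0.062,"travel":[0.43,-0.317,0.001],"rot":[0,0,0.09]},
  {"fingers":0.062,"travel":[0.43,-0.317,0.001],"rot":[0,0,0.09]},
])

```text
t: 1.35
ee_pos: [503.0, -165.7, 230.1]
orientation: [-3.14, -0.001, 0.211]
force: [-0.8, 0.2, 0.3]
gripper_width: 61.9
```

Run:
```python
from plant import *
from h import *
import pickle
np.set_printoptions(precision=1,suppress=True)
s=get_state();w=wristcam(get_image("wrist"),s);s2=get_state()
print(s["ee_pos"],s2["ee_pos"],s["orientation"],s2["orientation"],s["joint_vel"])
print(rel(s2["ee_pos"],s2["orientation"],[500,223,260],[np.pi,0,.035]))
pickle.dump((s,w),open("w1.pkl","wb"))
cv2.imwrite("pics/w1.png",w["frame"][:,:,::-1])
g=cv2.cvtColor(w["frame"],cv2.COLOR_RGB2GRAY)
for n,(x,y),z,od in(("roller",(459,-103),30,42),("collar",(474,-177),20,30),("backing",(492,-252),24,50)):
    c=w["R"]@[x,y,z]+w["t"];u,v=(w["intrinsics"]@(c/c[2]))[:2];print(n,"pred px",u,v)
    m=((g>75)*255).astype('uint8')
    cs,_=cv2.findContours(m,cv2.RETR_LIST,cv2.CHAIN_APPROX_NONE)
    for c in cs:
        if len(c)<30: continue
        (cx,cy),(a,b),_=cv2.fitEllipse(c)
        if np.hypot(cx-u,cy-v)<20 and b<120:
            p=onz(w,(cx,cy),z);k=np.linalg.norm(onz(w,(cx+1,cy),z)-p);print("   ",(round(cx),round(cy)),p,a*k,b*k,od)
```

```text
[ 503.  -165.7  230.1] [ 501.7 -167.5  229.9] [-3.1 -0.   0.2] [-3.1  0.   0.2] [-0.1 -0.   0.  -0.1  0.  -0. ]
([0.0797, -0.3823, -0.03], [-0.0002, 0.0007, 0.175])
roller pred px 231.87226505901472 241.52293015375386
    (235, 233) [ 466.7 -104.2   30. ] 12.068038814347206 17.80118138909618 42
    (234, 234) [ 465.9 -103.5   30. ] 41.308188365735354 44.36718461006481 42
collar pred px 322.85294090496876 239.16883877948703
    (322, 235) [ 477.6 -175.7   20. ] 20.28656981221529 20.723540826003113 30
    (322, 235) [ 477.6 -175.8   20. ] 27.016544749033983 28.06716440574934 30
backing pred px 414.6936087002069 238.3111631308023
    (415, 234) [ 495.5 -251.3   24. ] 19.260411701541443 20.738481515371674 50
    (415, 234) [ 495.9 -251.3   24. ] 45.80691031043184 49.16828985503783 50
```

View pics/w1.png

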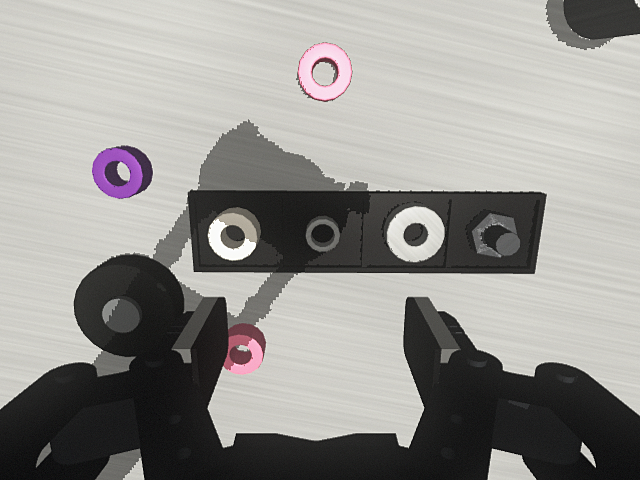

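The wrist view shows the tray with the white roller (234,234), collar (322,235), widest ring (415,234) and bolt (495,237). The coloured look-alikes are all outside it. The arm was still settling, so I'll measure again at rest.

```bash
cat > m.py <<'E'
from plant import *
from h import *
np.set_printoptions(precision=1,suppress=True)
s=get_state();w=wristcam(get_image("wrist"),s);s2=get_state()
print(s["ee_pos"],s2["ee_pos"],s2["orientation"],np.abs(s["joint_vel"]).max())
g=cv2.cvtColor(w["frame"],cv2.COLOR_RGB2GRAY)
for n,(x,y),z,od in(("roller",(463,-103),30,42),("collar",(476,-176),20,30),("backing",(494,-252),24,50)):
    c=w["R"]@[x,y,z]+w["t"];u,v=(w["intrinsics"]@(c/c[2]))[:2]
    for th in (60,75,90):
      cs,_=cv2.findContours(((g>th)*255).astype('uint8'),cv2.RETR_LIST,cv2.CHAIN_APPROX_NONE)
      for c in cs:
        if len(c)<30: continue
        (cx,cy),(a,b),_=cv2.fitEllipse(c)
        if np.hypot(cx-u,cy-v)<20 and b<120:
            p=onz(w,(cx,cy),z);k=np.linalg.norm(onz(w,(cx+1,cy),z)-p);print(n,th,(round(cx),round(cy)),p,a*k,b*k,od)
E
python3 m.py
```

```text
[ 501.7 -167.5  229.9] [ 500.9 -168.7  229.9] [3.1 0.  0.2] 0.05272620621542399
roller 60 (233, 231) [ 466.6 -104.3   30. ] 11.597804995252888 17.65548764218448 42
roller 60 (232, 232) [ 465.8 -103.6   30. ] 41.65136182893785 44.57564642354545 42
roller 75 (233, 231) [ 466.7 -104.1   30. ] 12.241674612297137 17.73551866445971 42
roller 75 (232, 232) [ 465.8 -103.5   30. ] 41.35516366122891 44.26623003294475 42
roller 90 (233, 231) [ 466.8 -104.1   30. ] 12.51473390414978 18.02779028593717 42
roller 90 (231, 232) [ 465.7 -103.3   30. ] 40.66451246815567 43.9938806072625 42
collar 60 (320, 231) [ 478.9 -175.2   20. ] 16.875011835349966 20.274599730671945 30
collar 60 (320, 231) [ 478.6 -175.5   20. ] 27.97621632255159 29.890330261874833 30
collar 75 (320, 233) [ 477.6 -175.7   20. ] 19.905645368793724 20.729615504139822 30
collar 75 (320, 233) [ 477.7 -175.8   20. ] 26.745764140637483 28.090340323271366 30
collar 90 (320, 233) [ 477.4 -175.8   20. ] 20.307407075862688 21.281889432777383 30
collar 90 (320, 233) [ 477.6 -175.8   20. ] 26.536338635265473 27.682282317511575 30
backing 60 (411, 229) [ 497.1 -249.3   24. ] 8.887303100535101 13.078559997292759 50
backing 60 (411, 230) [ 496.9 -249.2   24. ] 13.80406386929587 19.642206290352497 50
backing 60 (412, 219) [ 505.8 -247.3   24. ] 60.358978713901024 78.58992268206308 50
backing 75 (413, 232) [ 495.5 -251.4   24. ] 19.330744533586163 20.937626432130227 50
backing 75 (413, 231) [ 495.9 -251.3   24. ] 45.914851043123726 48.99100828058822 50
backing 90 (413, 232) [ 495.4 -251.5   24. ] 19.574248153912453 21.13356431266325 50
backing 90 (413, 231) [ 495.9 -251.4   24. ] 45.501463570374725 48.958046074208454 50
```

Request:
drive_tool([
  {"fingers":0.062,"travel":[0.08,-0.382,-0.03],"rot":[0,0,0.17]},
  {"fingers":0.062,"travel":[0.08,-0.382,-0.03],"rot":[0,0,0.17]},
  {"fingers":0.062,"travel":[0.08,-0.382,-0.03],"rot":[0,0,0.17]},
  {"fingers":0.062,"travel":[0.08,-0.382,-0.03],"rot":[0,0,0.17]},
  {"fingers":0.062,"travel":[0.08,-0.382,-0.03],"rot":[0,0,0.17]},
  {"fingers":0.062,"travel":[0.08,-0.382,-0.03],"rot":[0,0,0.17]},
  {"fingers":0.062,"travel":[0.08,-0.382,-0.03],"rot":[0,0,0.17]},
  {"fingers":0.062,"travel":[0.08,-0.382,-0.03],"rot":[0,0,0.17]},
  {"fingers":0.062,"travel":[0.08,-0.382,-0.03],"rot":[0,0,0.17]},
  {"fingers":0.062,"travel":[0.08,-0.382,-0.03],"rot":[0,0,0.17]},
  {"fingers":0.062,"travel":[0.08,-0.382,-0.03],"rot":[0,0,0.17]},
  {"fingers":0.062,"travel":[0.08,-0.382,-0.03],"rot":[0,0,0.17]},
])

```text
t: 2.65
ee_pos: [501.4, 218.9, 259.9]
orientation: [3.141, 0.001, 0.033]
force: [-0.2, 1.2, -0.3]
gripper_width: 61.8
```

Run:
```python
from plant import *
from h import *
import pickle,time
np.set_printoptions(precision=4,suppress=True)
get_image("wrist")
s=get_state();w=wristcam(get_image("wrist"),s);s2=get_state()
print(s["t"],s["ee_pos"],s2["ee_pos"],s2["orientation"],np.abs(s["joint_vel"]).max())
pickle.dump((s,w),open("w2.pkl","wb"))
for p in((512,223.5,136.9),(546,224,78)):
    c=w["R"]@p+w["t"];print(w["intrinsics"]@(c/c[2]))
cv2.imwrite("pics/w2.png",w["frame"][:,:,::-1])
```

```text
2.7 [501.4841 219.0976 260.0327] [501.5087 219.3524 260.1151] [3.1412 0.0004 0.0333] 0.006915784868713746
[310.8589 213.3367   1.    ]
[312.3504 151.0014   1.    ]
```

View pics/w2.png

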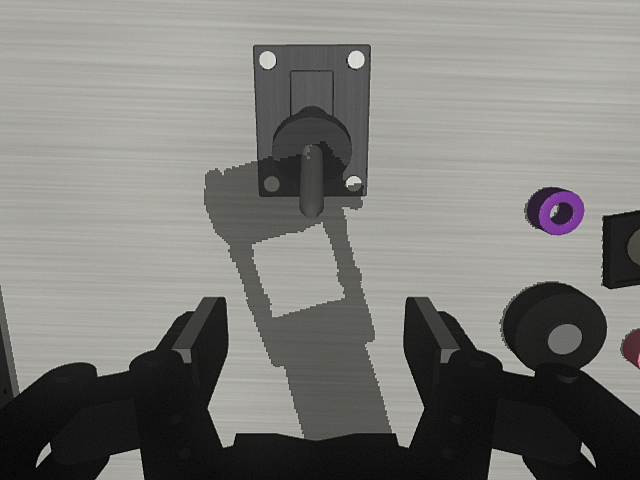

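The axle is seen end-on: the tip is at about (312,214), the pin base at about (312,150), and the flange is centred near column 311. Both agree with my prediction to about 2 px. I'll refine this numerically.

Run:
```python
from h import *
import pickle
np.set_printoptions(precision=1,suppress=True)
s,w=pickle.load(open("w2.pkl","rb"))
g=cv2.cvtColor(w["frame"],cv2.COLOR_RGB2GRAY)
# bolts
bp=[]
for u,v in((267,60),(356,60),(272,184),(353,183)):
    p=g[v-14:v+15,u-14:u+15]; 
    bp.append(onz(w,(u,v),12))
bp=np.array(bp);print("bolts",bp,bp.mean(0))
C=np.array([onz(w,q,10) for q in((253,45),(370.5,44.5),(366,196),(259,196))]);print("plate",C,C.mean(0),[np.linalg.norm(C[i]-C[i-1]) for i in range(4)])
print("yaws",[np.degrees(np.arctan2(e[1],e[0])) for e in(C[0]-C[3],C[1]-C[2],bp[0]-bp[2],bp[1]-bp[3])],[np.degrees(np.arctan2(-e[0],e[1])) for e in(C[0]-C[1],C[3]-C[2])])
for v in range(140,222,6): print(v,g[v,294:332].tolist())
print("col312",g[200:230,312].tolist())
for q in((312.5,214),(312.5,217.5)):print("tip",onz(w,q,136.9))
print("flange edges @78",onz(w,(272,150),78),onz(w,(351,150),78))
```

```text
bolts [[615.  264.8  12. ]
 [617.4 189.8  12. ]
 [510.1 260.1  12. ]
 [513.5 186.5  12. ]] [564.  225.3  12. ]
plate [[626.5 276.8  10. ]
 [630.1 178.2  10. ]
 [501.5 173.7  10. ]
 [498.3 272.2  10. ]] [564.1 225.2  10. ] [np.float64(128.2762832997436), np.float64(98.6491369295044), np.float64(128.6634075420703), np.float64(98.5657627637487)]
yaws [np.float64(2.0596311159642133), np.float64(2.022247155188646), np.float64(2.5837118738418714), np.float64(1.838345125350264)] [np.float64(2.086972705597586), np.float64(1.8619779955668534)]
140 [65, 63, 63, 64, 63, 62, 62, 63, 64, 63, 61, 62, 61, 67, 63, 61, 62, 62, 61, 63, 60, 61, 61, 61, 64, 60, 63, 66, 62, 67, 67, 65, 64, 62, 61, 62, 61, 60]
146 [62, 61, 60, 64, 62, 59, 59, 62, 62, 61, 63, 73, 92, 93, 93, 69, 75, 77, 68, 69, 69, 69, 63, 63, 45, 31, 34, 34, 36, 39, 39, 34, 40, 42, 73, 68, 66, 66]
152 [62, 61, 63, 63, 61, 62, 60, 58, 69, 74, 83, 88, 89, 69, 71, 73, 67, 68, 70, 64, 70, 70, 68, 66, 65, 63, 54, 57, 38, 36, 38, 34, 35, 38, 37, 33, 35, 34]
158 [36, 35, 36, 37, 39, 34, 34, 50, 56, 58, 65, 63, 68, 106, 104, 106, 64, 67, 68, 68, 
[... 1178 characters left out ...]
, 85, 86, 87, 87, 55, 53, 60, 66, 73, 70, 70, 75, 73, 79, 81, 81, 81, 78, 77, 77, 73, 75, 72, 71, 66, 60, 58, 52, 51, 90, 86, 87, 88, 85, 91, 85, 88]
212 [91, 95, 93, 93, 91, 94, 94, 58, 46, 60, 64, 71, 77, 77, 82, 86, 81, 81, 84, 82, 79, 76, 74, 67, 61, 55, 49, 55, 90, 93, 93, 90, 91, 91, 88, 90, 87, 90]
218 [86, 84, 85, 86, 86, 87, 85, 85, 86, 87, 86, 85, 87, 84, 84, 79, 81, 78, 82, 79, 82, 83, 86, 85, 88, 81, 86, 89, 87, 85, 86, 83, 87, 86, 88, 87, 85, 86]
col312 [74, 74, 74, 73, 78, 77, 78, 84, 80, 82, 83, 80, 84, 81, 82, 78, 82, 82, 82, 85, 89, 91, 94, 93, 88, 73, 165, 173, 171, 168]
tip [511.6 222.5 136.9]
tip [509.3 222.4 136.9]
flange edges @78 [545.8 253.8  78. ] [547.7 195.5  78. ]
```

Run:
```python
from h import *
print(rel([501.5,219.6,260.1],[np.pi,0,.033],[495.5,-251.4,110],[np.pi,0,.206]))
```

```text
([-0.0215, 0.4705, 0.1501], [0.0, 0.0, -0.173])
```

Request:
drive_tool([
  {"fingers":0.062,"travel":[-0.0215,0.4705,0.15],"rot":[0,0,-0.173]},
  {"fingers":0.062,"travel":[-0.0215,0.4705,0.15],"rot":[0,0,-0.173]},
  {"fingers":0.062,"travel":[-0.0215,0.4705,0.15],"rot":[0,0,-0.173]},
  {"fingers":0.062,"travel":[-0.0215,0.4705,0.15],"rot":[0,0,-0.173]},
  {"fingers":0.062,"travel":[-0.0215,0.4705,0.15],"rot":[0,0,-0.173]},
  {"fingers":0.062,"travel":[-0.0215,0.4705,0.15],"rot":[0,0,-0.173]},
  {"fingers":0.062,"travel":[-0.0215,0.4705,0.15],"rot":[0,0,-0.173]},
  {"fingers":0.062,"travel":[-0.0215,0.4705,0.15],"rot":[0,0,-0.173]},
  {"fingers":0.062,"travel":[-0.0215,0.4705,0.15],"rot":[0,0,-0.173]},
  {"fingers":0.062,"travel":[-0.0215,0.4705,0.15],"rot":[0,0,-0.173]},
  {"fingers":0.062,"travel":[-0.0215,0.4705,0.15],"rot":[0,0,-0.173]},
  {"fingers":0.062,"travel":[-0.0215,0.4705,0.15],"rot":[0,0,-0.173]},
])

```text
t: 3.95
ee_pos: [495.6, -251.3, 109.7]
orientation: [-3.14, 0.001, 0.205]
force: [-0.6, 1.3, -0.2]
gripper_width: 62.0
```

Request:
drive_tool([
  {"fingers":0.062,"travel":[0,0,0],"rot":[0,0,0]},
  {"fingers":0.062,"travel":[0,0,0],"rot":[0,0,0]},
])

```text
t: 4.15
ee_pos: [496.9, -248.9, 110.8]
orientation: [3.141, -0.0, 0.21]
force: [-0.1, -0.1, -0.8]
gripper_width: 62.1
```

```bash
python3 m.py | grep back
```

```text
backing 60 (322, 245) [ 498.3 -251.4   24. ] 14.597844773357835 18.373483504537298 50
backing 75 (322, 246) [ 497.8 -251.4   24. ] 15.305262678430449 20.763383163062244 50
backing 90 (322, 250) [ 495.9 -252.1   24. ] 19.81904652052554 20.71624460838364 50
backing 90 (322, 249) [ 496.5 -251.9   24. ] 45.404783744057546 47.76085724082439 50
```

```bash
python3 m.py
```

```text
[ 497.  -248.9  110.9] [ 497.1 -248.9  110.9] [ 3.1 -0.   0.2] 0.002953350066437539
roller 75 (55, 248) [ 468.5 -109.9   30. ] 3.562607161457636 10.907870624182035 42
roller 75 (53, 249) [ 467.8 -108.5   30. ] 41.753920401627944 51.30106615692427 42
roller 90 (55, 248) [ 468.4 -109.9   30. ] 3.9277898384193493 11.274997303757806 42
roller 90 (53, 249) [ 467.8 -108.5   30. ] 41.62721352982619 51.183674025721714 42
collar 60 (189, 248) [ 480.2 -178.3   20. ] 13.53728895789762 18.54246471398261 30
collar 60 (188, 249) [ 479.5 -177.8   20. ] 29.180085162364048 31.45391444956578 30
collar 75 (187, 250) [ 478.9 -177.5   20. ] 16.457963907965187 20.926676461258392 30
collar 75 (186, 250) [ 478.8 -176.7   20. ] 27.996109598029502 29.762506307721523 30
collar 90 (186, 251) [ 477.9 -176.7   20. ] 19.029261117334787 20.944819888939687 30
collar 90 (186, 251) [ 477.7 -176.6   20. ] 26.398111409672822 28.6994635639173 30
backing 60 (322, 246) [ 498.3 -251.3   24. ] 14.55047098824901 18.33995817972871 50
backing 75 (322, 247) [ 497.8 -251.4   24. ] 15.386534802424718 21.156090205298767 50
backing 90 (322, 250) [ 495.9 -252.    24. ] 19.924659178947206 20.70983916866552 50
backing 90 (322, 249) [ 496.5 -251.9   24. ] 45.491786156979536 47.69838573336458 50
```

Request:
drive_tool([
  {"fingers":0.062,"travel":[-0.0016,0.0028,0.05],"rot":[0,0,0]},
  {"fingers":0.062,"travel":[-0.0016,0.0028,0.085],"rot":[0,0,0]},
  {"fingers":0.062,"travel":[-0.0016,0.0028,0.1005],"rot":[0,0,0]},
  {"fingers":0.062,"travel":[-0.0016,0.0028,0.1005],"rot":[0,0,0]},
  {"fingers":0.062,"travel":[-0.0016,0.0028,0.1005],"rot":[0,0,0]},
  {"fingers":0.04,"travel":[-0.0016,0.0028,0.1005],"rot":[0,0,0]},
  {"fingers":0.04,"travel":[-0.0016,0.0028,0.1005],"rot":[0,0,0]},
  {"fingers":0.04,"travel":[-0.0016,0.0028,0.1005],"rot":[0,0,0]},
  {"fingers":0.04,"travel":[-0.0016,0.0028,0.1005],"rot":[0,0,0]},
  {"fingers":0.04,"travel":[-0.0016,0.0028,0.1005],"rot":[0,0,0]},
], newtons=60)

```text
t: 5.25
ee_pos: [497.8, -254.0, 12.5]
orientation: [3.139, -0.004, 0.209]
force: [-0.7, 1.9, 5.2]
gripper_width: 46.9
```

Run:
```python
from plant import *
from h import *
np.set_printoptions(precision=2,suppress=True)
s=get_state();print(s["ee_pos"],s["orientation"],s["gripper_width"],s["force"],s["ft_torque"])
w=get_image("wrist");cv2.imwrite("pics/w3.png",w["frame"][:,:,::-1])
```

```text
[ 497.78 -254.02   12.55] [ 3.14 -0.    0.21] 46.85989058488451 [-0.74  1.92  5.23] [ 0.27  0.09 -0.  ]
```

View pics/w3.png

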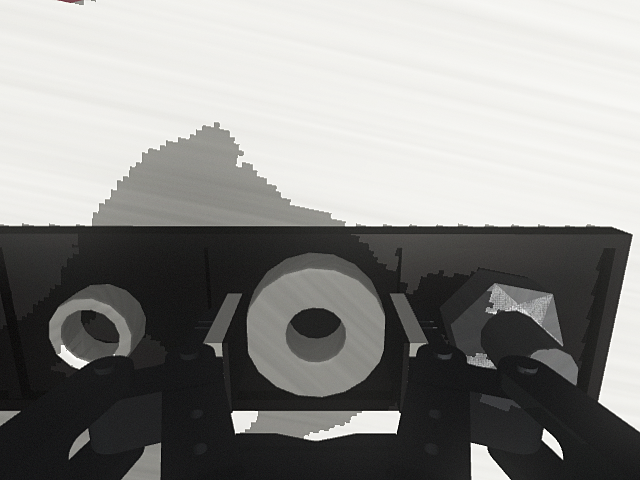

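The widest ring (centre at about (316,325)) sits between the pads with the bore open to view. Next I'll lift it and check the grip.

Request:
drive_tool([
  {"fingers":0.04,"travel":[0,0,-0.01],"rot":[0,0,0]},
  {"fingers":0.04,"travel":[0,0,-0.04],"rot":[0,0,0]},
  {"fingers":0.04,"travel":[0,0,-0.09],"rot":[0,0,0]},
  {"fingers":0.04,"travel":[0,0,-0.14],"rot":[0,0,0]},
  {"fingers":0.04,"travel":[0,0,-0.17],"rot":[0,0,0]},
  {"fingers":0.04,"travel":[0,0,-0.17],"rot":[0,0,0]},
  {"fingers":0.04,"travel":[0,0,-0.17],"rot":[0,0,0]},
])

```text
t: 6.0
ee_pos: [496.1, -253.4, 181.4]
orientation: [3.139, -0.002, 0.209]
force: [0.1, 0.7, -1.9]
gripper_width: 46.8
```

```bash
cat > bore.py <<'E'
# bore centre / top face of the held ring in the tool frame; argv: tool z of its top face, row guess
import sys
from plant import *
from h import *
np.set_printoptions(precision=2,suppress=True)
zt=float(sys.argv[1]);s=get_state();w=get_image("wrist")
print(s["t"],s["ee_pos"],s["orientation"],s["gripper_width"],s["force"])
g=cv2.cvtColor(w["frame"],cv2.COLOR_RGB2GRAY);T=w["tool_from_camera"];K=w["intrinsics"]
g=cv2.GaussianBlur(g,(3,3),0)
cv2.imwrite("pics/%s.png"%sys.argv[2],w["frame"][:,:,::-1])
seen=set()
for th in range(30,230,10):
  cs,_=cv2.findContours(((g>th)*255).astype('uint8'),cv2.RETR_LIST,cv2.CHAIN_APPROX_NONE)
  for c in cs:
    if len(c)<60: continue
    (x,y),(a,b),_=cv2.fitEllipse(c)
    if abs(x-316)<25 and 280<y<370 and b<200 and a/b>.75:
        d=T[:3,:3]@np.linalg.inv(K)@[x,y,1];k=(zt-T[2,3])/d[2];p=T[:3,3]+d*k
        print(th,(round(x,1),round(y,1)),"tool",p,"dia",a*k/K[0,0]*np.linalg.norm(d[2]),b*k/K[0,0])
E
python3 bore.py -11.5 w4
```

```text
6.0 [ 496.11 -253.37  181.41] [ 3.14 -0.    0.21] 46.77462569640235 [ 0.12  0.75 -1.92]
90 (315.4, 363.0) tool [-11.51  -1.09 -11.5 ] dia 50.919653358724766 63.71843299059169
100 (315.4, 363.3) tool [-11.62  -1.07 -11.5 ] dia 50.85911721150755 63.480720708649486
110 (315.4, 339.3) tool [ -2.46  -1.05 -11.5 ] dia 13.985944903210395 20.748802939777168
110 (315.4, 363.5) tool [-11.71  -1.08 -11.5 ] dia 50.7545686259574 63.33142063441563
120 (315.4, 339.0) tool [ -2.34  -1.05 -11.5 ] dia 14.404315839952789 21.170867777010493
120 (315.5, 363.5) tool [-11.71  -1.05 -11.5 ] dia 50.62021826872578 62.940038019151665
```

Run:
```python
import cv2,numpy as np
im=cv2.imread("pics/w4.png")[230:420,190:440];cv2.imwrite("pics/w4c.png",cv2.resize(im,None,fx=3,fy=3,interpolation=cv2.INTER_CUBIC))
```

View pics/w4c.png

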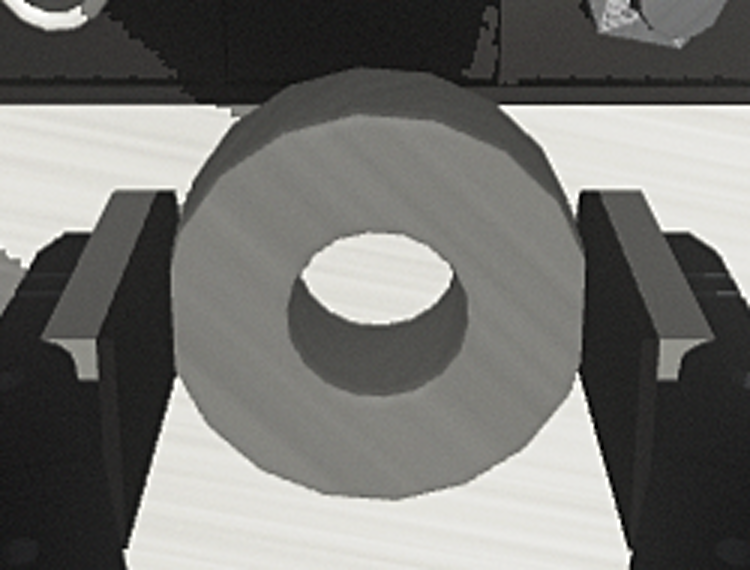

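The ring is held squarely: top-face centre at crop (378,309), i.e. full-image pixel (316,333), which puts it at tool (0, −1) mm. Next I'll compute the pre-insertion pose.

```bash
cat >> h.py <<'E'
O=np.array([546,224.6,78.]);EA=[np.pi,-np.pi/6,.035];RA=Ro.from_euler('xyz',EA);AX=-RA.as_matrix()[:,2]
def onaxle(zu,zt,c=(0,-1)):
    """TCP for a ring underside at axle height zu, underside at tool z=zt, centre at tool xy c"""
    return O+AX*zu-RA.apply([c[0],c[1],zt])
E
python3 - <<'E'
from h import *
from plant import *
s=get_state();print(s["ee_pos"],s["orientation"],AX)
print(onaxle(93,6.5),rel([496.1,-253.4,181.5],[np.pi,0,.209],onaxle(93,6.5),EA))
E
```

```text
[ 494.97683948 -252.66014666  179.58087971] [-3.14113757e+00  5.78815654e-04  2.08788959e-01] [-0.49969378 -0.01749643  0.8660254 ]
[496.31546162 221.85971792 164.16952768] ([0.0988, -0.4649, 0.0173], [-0.0456, 0.5223, 0.17])
```

Request:
drive_tool([
  {"fingers":0.04,"travel":[0.1,-0.465,0.0155],"rot":[-0.0456,0.5223,0.17]},
  {"fingers":0.04,"travel":[0.1,-0.465,0.0155],"rot":[-0.0456,0.5223,0.17]},
  {"fingers":0.04,"travel":[0.1,-0.465,0.0155],"rot":[-0.0456,0.5223,0.17]},
  {"fingers":0.04,"travel":[0.1,-0.465,0.0155],"rot":[-0.0456,0.5223,0.17]},
  {"fingers":0.04,"travel":[0.1,-0.465,0.0155],"rot":[-0.0456,0.5223,0.17]},
  {"fingers":0.04,"travel":[0.1,-0.465,0.0155],"rot":[-0.0456,0.5223,0.17]},
  {"fingers":0.04,"travel":[0.1,-0.465,0.0155],"rot":[-0.0456,0.5223,0.17]},
  {"fingers":0.04,"travel":[0.1,-0.465,0.0155],"rot":[-0.0456,0.5223,0.17]},
  {"fingers":0.04,"travel":[0.1,-0.465,0.0155],"rot":[-0.0456,0.5223,0.17]},
  {"fingers":0.04,"travel":[0.1,-0.465,0.0155],"rot":[-0.0456,0.5223,0.17]},
  {"fingers":0.04,"travel":[0.1,-0.465,0.0155],"rot":[-0.0456,0.5223,0.17]},
  {"fingers":0.04,"travel":[0.1,-0.465,0.0155],"rot":[-0.0456,0.5223,0.17]},
])

```text
t: 7.25
ee_pos: [495.8, 226.1, 162.3]
orientation: [3.141, -0.521, 0.042]
force: [-0.8, -0.6, -0.6]
gripper_width: 46.8
```

Request:
drive_tool([
  {"fingers":0.04,"travel":[0,0,0],"rot":[0,0,0]},
  {"fingers":0.04,"travel":[0,0,0],"rot":[0,0,0]},
  {"fingers":0.04,"travel":[0,0,0],"rot":[0,0,0]},
  {"fingers":0.04,"travel":[0,0,0],"rot":[0,0,0]},
])

```text
t: 7.65
ee_pos: [497.1, 221.1, 164.0]
orientation: [3.141, -0.523, 0.033]
force: [-0.0, -0.8, -0.8]
gripper_width: 46.9
```

Run:
```python
from plant import *
from h import *
np.set_printoptions(precision=3,suppress=True)
s=get_state();print(s["t"],s["ee_pos"],s["orientation"],s["gripper_width"],s["force"])
print("go",rel(s["ee_pos"],s["orientation"],onaxle(93,6.5),EA))
im=[]
for n,(x,y) in(("top",(165,190)),("scene",(360,130))):
    i=get_image(n);f=i["frame"][y:y+120,x:x+100,::-1].copy()
    f=cv2.resize(np.clip(f*1.5,0,255).astype('uint8'),None,fx=4,fy=4,interpolation=cv2.INTER_CUBIC)
    for p in(O,O+68*AX,O+93*AX,O+111*AX):
        c=i["R"]@p+i["t"];u=i["intrinsics"]@(c/c[2]);cv2.circle(f,(int((u[0]-x+.5)*4),int((u[1]-y+.5)*4)),3,(0,0,255),-1)
    im.append(f)
cv2.imwrite("pics/v5.png",np.hstack(im))
```

```text
7.65 [497.054 221.098 163.96 ] [ 3.141 -0.523  0.033] 46.898782421494914 [-0.03  -0.827 -0.809]
go ([-0.0005, -0.0008, -0.0005], [0.0016, 0.0006, -0.002])
```

View pics/v5.png

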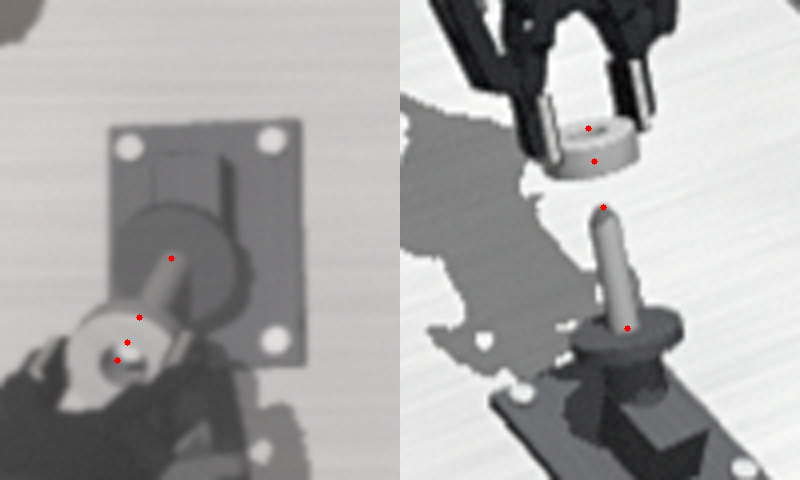

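In the scene crop the tip matches its dot at (603,207), and the ring sits above it on the pin line. In the top crop the bore is at about (122,362) against a predicted (118,360), about 1–2 mm off and within the clearance. I'll start threading.

Request:
drive_tool([
  {"fingers":0.04,"travel":[-0.0005,-0.0012,0.0],"rot":[0,0,0]},
  {"fingers":0.04,"travel":[-0.0005,-0.0012,0.01],"rot":[0,0,0]},
  {"fingers":0.04,"travel":[-0.0005,-0.0012,0.02],"rot":[0,0,0]},
  {"fingers":0.04,"travel":[-0.0005,-0.0012,0.028],"rot":[0,0,0]},
  {"fingers":0.04,"travel":[-0.0005,-0.0012,0.034],"rot":[0,0,0]},
  {"fingers":0.04,"travel":[-0.0005,-0.0012,0.04],"rot":[0,0,0]},
  {"fingers":0.04,"travel":[-0.0005,-0.0012,0.045],"rot":[0,0,0]},
  {"fingers":0.04,"travel":[-0.0005,-0.0012,0.045],"rot":[0,0,0]},
  {"fingers":0.04,"travel":[-0.0005,-0.0012,0.045],"rot":[0,0,0]},
])

```text
t: 8.65
ee_pos: [519.1, 224.2, 124.7]
orientation: [3.141, -0.523, 0.035]
force: [0.6, -2.3, -1.7]
gripper_width: 47.1
```

```bash
cat > st.py <<'E'
import sys
from plant import *
from h import *
np.set_printoptions(precision=2,suppress=True)
s=get_state();print(s["t"],s["ee_pos"],s["orientation"],s["gripper_width"])
print("F in tool",Ro.from_euler('xyz',s["orientation"]).inv().apply(s["force"]),s["ft_torque"])
d=RA.inv().apply(s["ee_pos"]-O);print("TCP in axle: z",-d[2],"tool-x",d[0],"tool-y",d[1])
E
python3 st.py
```

```text
8.65 [519.08 224.23 124.73] [ 3.14 -0.52  0.03] 47.083073021904745
F in tool [-0.36  2.28  1.77] [-0.24  0.17 -0.19]
TCP in axle: z 53.92641165564637 tool-x 0.05185487856388704 tool-y -0.5749512067092636
```

Request:
drive_tool([
  {"fingers":0.04,"travel":[0,0,0.008],"rot":[0,0,0]},
  {"fingers":0.04,"travel":[0,0,0.016],"rot":[0,0,0]},
  {"fingers":0.04,"travel":[0,0,0.024],"rot":[0,0,0]},
  {"fingers":0.04,"travel":[0,0,0.032],"rot":[0,0,0]},
  {"fingers":0.04,"travel":[0,0,0.038],"rot":[0,0,0]},
  {"fingers":0.04,"travel":[0,0,0.042],"rot":[0,0,0]},
  {"fingers":0.04,"travel":[0,0,0.044],"rot":[0,0,0]},
  {"fingers":0.04,"travel":[0,0,0.045],"rot":[0,0,0]},
  {"fingers":0.04,"travel":[0,0,0.045],"rot":[0,0,0]},
  {"fingers":0.04,"travel":[0,0,0.045],"rot":[0,0,0]},
])

```text
t: 9.65
ee_pos: [541.5, 225.2, 86.0]
orientation: [3.141, -0.523, 0.035]
force: [2.4, -2.4, -1.1]
gripper_width: 47.1
```

```bash
python3 st.py
```

```text
9.65 [541.55 225.19  85.99] [ 3.14 -0.52  0.03] 47.127640371823
F in tool [1.43 2.49 2.15] [-0.42  0.1  -0.17]
TCP in axle: z 9.129934745393088 tool-x 0.15833737360321054 tool-y -0.7486369017962047
```

Request:
drive_tool([
  {"fingers":0.04,"travel":[0,0,0.001],"rot":[0,0,0]},
  {"fingers":0.04,"travel":[0,0,0.002],"rot":[0,0,0]},
  {"fingers":0.04,"travel":[0,0,0.003],"rot":[0,0,0]},
  {"fingers":0.04,"travel":[0,0,0.0035],"rot":[0,0,0]},
  {"fingers":0.04,"travel":[0,0,0.0035],"rot":[0,0,0]},
])

```text
t: 10.15
ee_pos: [541.9, 225.2, 85.5]
orientation: [3.14, -0.525, 0.034]
force: [-24.2, -5.2, 31.5]
gripper_width: 47.0
```

```bash
python3 st.py
```

```text
10.15 [541.94 225.2   85.5 ] [ 3.14 -0.52  0.03] 46.950023676755976
F in tool [ -5.29   4.38 -39.4 ] [-0.72  1.26 -0.4 ]
TCP in axle: z 8.517745256784577 tool-x 0.25190666359410496 tool-y -0.7422952269969748
```

Request:
drive_tool([
  {"fingers":0.04,"travel":[0,0,-0.0025],"rot":[0,0,0]},
  {"fingers":0.04,"travel":[0,0,-0.0025],"rot":[0,0,0]},
  {"fingers":0.06,"travel":[0,0,-0.0025],"rot":[0,0,0]},
  {"fingers":0.06,"travel":[0,0,-0.0025],"rot":[0,0,0]},
  {"fingers":0.06,"travel":[0,0,-0.0025],"rot":[0,0,0]},
  {"fingers":0.06,"travel":[0,0,-0.0025],"rot":[0,0,0]},
])

```text
t: 10.75
ee_pos: [542.2, 225.7, 85.0]
orientation: [-3.141, -0.524, 0.035]
force: [-0.1, -0.5, 0.6]
gripper_width: 59.9
```

```bash
python3 st.py
python3 - <<'E'
from plant import *
from h import *
im=[]
for n,(x,y) in(("top",(165,190)),("scene",(360,130))):
    i=get_image(n);f=i["frame"][y:y+120,x:x+100,::-1].copy()
    f=cv2.resize(np.clip(f*1.5,0,255).astype('uint8'),None,fx=4,fy=4,interpolation=cv2.INTER_CUBIC)
    for p in(O,O+68*AX):
        c=i["R"]@p+i["t"];u=i["intrinsics"]@(c/c[2]);cv2.circle(f,(int((u[0]-x+.5)*4),int((u[1]-y+.5)*4)),2,(0,0,255),-1)
    im.append(f)
w=get_image("wrist")["frame"][180:420,190:440,::-1];w=cv2.resize(w,(500,480))
cv2.imwrite("pics/v6.png",cv2.resize(np.hstack([im[1],w]),(790,421)))
E
```

```text
10.75 [542.23 225.7   84.96] [-3.14 -0.52  0.03] 59.92060015792667
F in tool [ 0.2   0.48 -0.56] [-0.01  0.27  0.03]
TCP in axle: z 7.8949592441322025 tool-x 0.24839655039704844 tool-y -1.2337364336244785
```

View pics/v6.png

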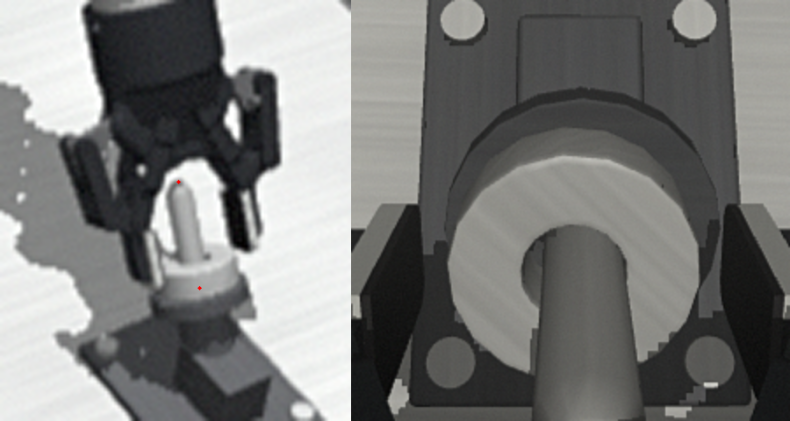

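The widest ring is on the pin and flat against the flange. In the left half the ring rests on the flange at (200,275); in the right half the pin passes through the bore at (575,260). Next, retreat and go over the roller.

Run:
```python
from h import *
print(rel([542.2,225.5,85],EA,[466,-104,112],[np.pi,0,.206]))
```

```text
([-0.0624, 0.3266, -0.0672], [0.0448, -0.5223, -0.1671])
```

Request:
drive_tool([
  {"fingers":0.06,"travel":[0,0,-0.04],"rot":[0,0,0]},
  {"fingers":0.06,"travel":[0,0,-0.09],"rot":[0,0,0]},
  {"fingers":0.054,"travel":[0,0.02,-0.11],"rot":[0,0,0]},
  {"fingers":0.054,"travel":[-0.0624,0.3266,-0.067],"rot":[0.0448,-0.5223,-0.1671]},
  {"fingers":0.054,"travel":[-0.0624,0.3266,-0.067],"rot":[0.0448,-0.5223,-0.1671]},
  {"fingers":0.054,"travel":[-0.0624,0.3266,-0.067],"rot":[0.0448,-0.5223,-0.1671]},
  {"fingers":0.054,"travel":[-0.0624,0.3266,-0.067],"rot":[0.0448,-0.5223,-0.1671]},
  {"fingers":0.054,"travel":[-0.0624,0.3266,-0.067],"rot":[0.0448,-0.5223,-0.1671]},
  {"fingers":0.054,"travel":[-0.0624,0.3266,-0.067],"rot":[0.0448,-0.5223,-0.1671]},
  {"fingers":0.054,"travel":[-0.0624,0.3266,-0.067],"rot":[0.0448,-0.5223,-0.1671]},
  {"fingers":0.054,"travel":[-0.0624,0.3266,-0.067],"rot":[0.0448,-0.5223,-0.1671]},
  {"fingers":0.054,"travel":[-0.0624,0.3266,-0.067],"rot":[0.0448,-0.5223,-0.1671]},
])

```text
t: 12.1
ee_pos: [465.5, -105.6, 111.5]
orientation: [-3.141, 0.001, 0.202]
force: [0.4, 0.7, -0.0]
gripper_width: 53.8
```

Request:
drive_tool([
  {"fingers":0.054,"travel":[0,0,0],"rot":[0,0,0]},
  {"fingers":0.054,"travel":[0,0,0],"rot":[0,0,0]},
  {"fingers":0.054,"travel":[0,0,0],"rot":[0,0,0]},
  {"fingers":0.054,"travel":[0,0,0],"rot":[0,0,0]},
  {"fingers":0.054,"travel":[0,0,0],"rot":[0,0,0]},
])

```text
t: 12.6
ee_pos: [466.3, -103.3, 112.3]
orientation: [3.141, -0.001, 0.207]
force: [-0.9, 0.4, -0.2]
gripper_width: 54.3
```

```bash
sed -i 's/(60,75,90)/(75,90,110,130)/' m.py; python3 m.py | grep -v back; python3 st.py | head -1
```

```text
[ 466.3 -103.3  112.3] [ 466.2 -103.5  112.2] [ 3.1 -0.   0.2] 0.007510270391688693
roller 75 (314, 248) [ 466.9 -101.4   30. ] 12.322833792688499 17.206084677753655 42
roller 75 (314, 249) [ 465.8 -101.6   30. ] 39.99613078849917 42.9206918742911 42
roller 90 (314, 248) [ 466.9 -101.4   30. ] 12.610037379149228 17.33828071343279 42
roller 90 (314, 249) [ 465.8 -101.6   30. ] 39.88611653959099 42.783684057142985 42
roller 110 (313, 248) [ 466.3 -100.8   30. ] 13.091796965564365 19.382111370438256 42
roller 110 (314, 249) [ 465.9 -101.6   30. ] 39.73262427529719 42.6341326161358 42
roller 130 (314, 254) [ 463.5 -102.1   30. ] 19.662990644788664 20.575130153903896 42
roller 130 (314, 253) [ 463.8 -101.9   30. ] 37.737912503673954 39.84295041159126 42
collar 75 (443, 249) [ 478.4 -174.1   20. ] 15.661435886258332 21.045311646712676 30
collar 75 (443, 248) [ 478.4 -173.9   20. ] 28.75706631375163 30.413040124692788 30
collar 90 (444, 251) [ 477.3 -175.    20. ] 18.678506547881383 20.641990001135316 30
collar 90 (444, 251) [ 477.4 -175.    20. ] 26.628662641471937 29.094798608597205 30
collar 110 (445, 251) [ 477.3 -175.2   20. ] 19.099065675936195 20.878236599093594 30
collar 110 (445, 251) [ 477.4 -175.1   20. ] 26.314240813890258 28.922010566520957 30
collar 130 (445, 251) [ 477.3 -175.2   20. ] 19.19885525384317 21.182854229076888 30
collar 130 (445, 250) [ 477.4 -175.1   20. ] 26.23335737831095 28.7505900726706 30
12.65 [ 466.18 -103.47  112.22] [ 3.14 -0.    0.21] 54.223907191845
```

Request:
drive_tool([
  {"fingers":0.054,"travel":[-0.0024,-0.0015,0.05],"rot":[0,0,0]},
  {"fingers":0.054,"travel":[-0.0024,-0.0015,0.085],"rot":[0,0,0]},
  {"fingers":0.054,"travel":[-0.0024,-0.0015,0.0965],"rot":[0,0,0]},
  {"fingers":0.054,"travel":[-0.0024,-0.0015,0.0965],"rot":[0,0,0]},
  {"fingers":0.054,"travel":[-0.0024,-0.0015,0.0965],"rot":[0,0,0]},
  {"fingers":0.03,"travel":[-0.0024,-0.0015,0.0965],"rot":[0,0,0]},
  {"fingers":0.03,"travel":[-0.0024,-0.0015,0.0965],"rot":[0,0,0]},
  {"fingers":0.03,"travel":[-0.0024,-0.0015,0.0965],"rot":[0,0,0]},
  {"fingers":0.03,"travel":[-0.0024,-0.0015,0.0965],"rot":[0,0,0]},
  {"fingers":0.03,"travel":[-0.0024,-0.0015,0.0965],"rot":[0,0,0]},
], newtons=60)

```text
t: 13.65
ee_pos: [465.4, -103.7, 17.9]
orientation: [3.14, -0.004, 0.206]
force: [-1.8, 0.2, 5.3]
gripper_width: 39.2
```

```bash
python3 st.py | head -2
```

```text
13.65 [ 465.41 -103.74   17.86] [ 3.14 -0.    0.21] 39.22049010581144
F in tool [-1.65 -0.58 -5.33] [0.11 0.18 0.01]
```

Request:
drive_tool([
  {"fingers":0.03,"travel":[0,0,-0.01],"rot":[0,0,0]},
  {"fingers":0.03,"travel":[0,0,-0.04],"rot":[0,0,0]},
  {"fingers":0.03,"travel":[0,0,-0.09],"rot":[0,0,0]},
  {"fingers":0.03,"travel":[0,0,-0.14],"rot":[0,0,0]},
  {"fingers":0.03,"travel":[0,0,-0.165],"rot":[0,0,0]},
  {"fingers":0.03,"travel":[0,0,-0.165],"rot":[0,0,0]},
  {"fingers":0.03,"travel":[0,0,-0.165],"rot":[0,0,0]},
  {"fingers":0.03,"travel":[0,0,-0.165],"rot":[0,0,0]},
  {"fingers":0.03,"travel":[0,0,-0.165],"rot":[0,0,0]},
])

```text
t: 14.55
ee_pos: [461.8, -102.6, 178.7]
orientation: [-3.14, 0.003, 0.206]
force: [0.5, 0.7, -1.0]
gripper_width: 39.1
```

```bash
python3 bore.py -14.5 w7
python3 - <<'E'
import cv2
im=cv2.imread("pics/w7.png")[230:420,190:440];cv2.imwrite("pics/w7c.png",cv2.resize(im,None,fx=3,fy=3,interpolation=cv2.INTER_CUBIC))
E
python3 st.py | head -2
```

```text
14.55 [ 461.8  -102.63  178.74] [-3.14  0.    0.21] 39.05890420277946 [ 0.48  0.66 -0.98]
120 (315.4, 368.6) tool [-11.77  -1.07 -14.5 ] dia 42.81141377641977 58.67204865738821
130 (315.4, 369.2) tool [-12.    -1.06 -14.5 ] dia 42.84350104634784 58.008656599444215
140 (315.4, 369.4) tool [-12.09  -1.06 -14.5 ] dia 42.81071014778486 57.791189903320586
150 (315.5, 369.6) tool [-12.15  -1.05 -14.5 ] dia 42.77641276227277 57.60147603290478
160 (315.4, 369.7) tool [-12.2   -1.08 -14.5 ] dia 42.712152524057274 57.493212832742856
170 (315.5, 369.9) tool [-12.27  -1.05 -14.5 ] dia 42.61819103865647 57.406990424846235
180 (315.4, 370.0) tool [-12.29  -1.06 -14.5 ] dia 42.47600392912427 57.268708739409696
190 (315.3, 336.9) tool [  0.09  -1.08 -14.5 ] dia 16.7137318606156 20.791093034028528
14.6 [ 461.99 -102.69  178.8 ] [-3.14  0.    0.21] 39.013018841433386
F in tool [-0.23 -0.67  1.38] [ 0.06 -0.05 -0.01]
```

View pics/w7c.png

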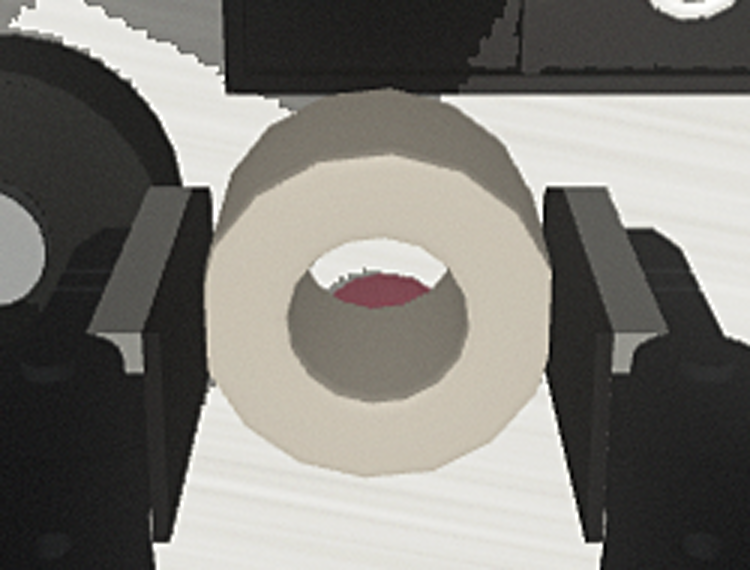

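The roller is held level, with its bore centred at crop (378,320) or full-image (316,336); the pink thing seen through the bore is a look-alike on the bench. Next, the pre-insertion pose.

Run:
```python
from h import *
p=onaxle(90,13.9,(-.9,-.3));print(p,rel([462,-102.7,178.9],[np.pi,0,.206],p,EA))
```

```text
[494.8712595  222.50957917 168.43003945] ([0.0987, -0.3116, 0.0105], [-0.0448, 0.5223, 0.1671])
```

Request:
drive_tool([
  {"fingers":0.03,"travel":[0.0985,-0.3116,0.0105],"rot":[-0.0448,0.5223,0.1671]},
  {"fingers":0.03,"travel":[0.0985,-0.3116,0.0105],"rot":[-0.0448,0.5223,0.1671]},
  {"fingers":0.03,"travel":[0.0985,-0.3116,0.0105],"rot":[-0.0448,0.5223,0.1671]},
  {"fingers":0.03,"travel":[0.0985,-0.3116,0.0105],"rot":[-0.0448,0.5223,0.1671]},
  {"fingers":0.03,"travel":[0.0985,-0.3116,0.0105],"rot":[-0.0448,0.5223,0.1671]},
  {"fingers":0.03,"travel":[0.0985,-0.3116,0.0105],"rot":[-0.0448,0.5223,0.1671]},
  {"fingers":0.03,"travel":[0.0985,-0.3116,0.0105],"rot":[-0.0448,0.5223,0.1671]},
  {"fingers":0.03,"travel":[0.0985,-0.3116,0.0105],"rot":[-0.0448,0.5223,0.1671]},
  {"fingers":0.03,"travel":[0.0985,-0.3116,0.0105],"rot":[-0.0448,0.5223,0.1671]},
  {"fingers":0.03,"travel":[0.0985,-0.3116,0.0105],"rot":[-0.0448,0.5223,0.1671]},
  {"fingers":0.03,"travel":[0.0985,-0.3116,0.0105],"rot":[-0.0448,0.5223,0.1671]},
  {"fingers":0.03,"travel":[0.0985,-0.3116,0.0105],"rot":[-0.0448,0.5223,0.1671]},
])

```text
t: 15.8
ee_pos: [495.8, 220.4, 169.5]
orientation: [3.141, -0.523, 0.033]
force: [-0.2, -0.3, -0.8]
gripper_width: 39.2
```

Request:
drive_tool([
  {"fingers":0.03,"travel":[0,0,0],"rot":[0,0,0]},
  {"fingers":0.03,"travel":[0,0,0],"rot":[0,0,0]},
  {"fingers":0.03,"travel":[0,0,0],"rot":[0,0,0]},
  {"fingers":0.03,"travel":[0,0,0],"rot":[0,0,0]},
])

```text
t: 16.2
ee_pos: [496.2, 221.8, 170.2]
orientation: [-3.142, -0.524, 0.034]
force: [-0.5, -0.8, -0.5]
gripper_width: 39.0
```

```bash
python3 st.py
```

```text
16.2 [496.19 221.83 170.17] [-3.14 -0.52  0.03] 39.02005217470886
F in tool [-0.66  0.79  0.14] [-0.    0.28 -0.01]
TCP in axle: z 104.7614760166468 tool-x 2.8907417128006827 tool-y 1.0285397185406746
```

Request:
drive_tool([
  {"fingers":0.03,"travel":[-0.002,-0.0007,0.0],"rot":[0,0,0]},
  {"fingers":0.03,"travel":[-0.002,-0.0007,0.01],"rot":[0,0,0]},
  {"fingers":0.03,"travel":[-0.002,-0.0007,0.02],"rot":[0,0,0]},
  {"fingers":0.03,"travel":[-0.002,-0.0007,0.026],"rot":[0,0,0]},
  {"fingers":0.03,"travel":[-0.002,-0.0007,0.032],"rot":[0,0,0]},
  {"fingers":0.03,"travel":[-0.002,-0.0007,0.038],"rot":[0,0,0]},
  {"fingers":0.03,"travel":[-0.002,-0.0007,0.044],"rot":[0,0,0]},
  {"fingers":0.03,"travel":[-0.002,-0.0007,0.044],"rot":[0,0,0]},
  {"fingers":0.03,"travel":[-0.002,-0.0007,0.044],"rot":[0,0,0]},
])

```text
t: 17.1
ee_pos: [516.3, 223.4, 130.7]
orientation: [3.141, -0.523, 0.035]
force: [0.1, -0.1, -1.1]
gripper_width: 39.3
```

```bash
python3 st.py
```

```text
17.1 [516.35 223.38 130.74] [ 3.14 -0.52  0.03] 39.32437821584627
F in tool [-0.46  0.12  0.96] [ 0.02  0.27 -0.06]
TCP in axle: z 60.51488427880397 tool-x 0.6712979618947053 tool-y 0.1846568823284837
```

Request:
drive_tool([
  {"fingers":0.03,"travel":[0,0,0.007],"rot":[0,0,0]},
  {"fingers":0.03,"travel":[0,0,0.014],"rot":[0,0,0]},
  {"fingers":0.03,"travel":[0,0,0.02],"rot":[0,0,0]},
  {"fingers":0.03,"travel":[0,0,0.024],"rot":[0,0,0]},
  {"fingers":0.03,"travel":[0,0,0.026],"rot":[0,0,0]},
  {"fingers":0.03,"travel":[0,0,0.027],"rot":[0,0,0]},
  {"fingers":0.03,"travel":[0,0,0.027],"rot":[0,0,0]},
])

```text
t: 17.8
ee_pos: [529.8, 223.9, 107.4]
orientation: [3.142, -0.524, 0.035]
force: [-0.3, 0.0, 0.1]
gripper_width: 38.9
```

```bash
python3 st.py
```

```text
17.8 [529.84 223.9  107.44] [ 3.14 -0.52  0.03] 38.89190165283441
F in tool [-0.25 -0.01 -0.25] [-0.02  0.35  0.  ]
TCP in axle: z 33.58578932454248 tool-x 0.7149232925216733 tool-y 0.13802599949328148
```

Request:
drive_tool([
  {"fingers":0.03,"travel":[0,0,0.001],"rot":[0,0,0]},
  {"fingers":0.03,"travel":[0,0,0.0018],"rot":[0,0,0]},
  {"fingers":0.03,"travel":[0,0,0.0025],"rot":[0,0,0]},
  {"fingers":0.03,"travel":[0,0,0.0025],"rot":[0,0,0]},
])

```text
t: 18.2
ee_pos: [530.8, 224.1, 106.2]
orientation: [3.141, -0.524, 0.035]
force: [-7.0, -1.3, 8.4]
gripper_width: 39.3
```

```bash
python3 st.py
```

```text
18.2 [530.76 224.05 106.23] [ 3.14 -0.52  0.03] 39.29232521915324
F in tool [ -1.96   1.09 -10.78] [-0.05  0.63 -0.03]
TCP in axle: z 32.06825651477214 tool-x 0.9091681935900215 tool-y 0.01488317462114897
```

Contact at TCP z 32.1 mm, where I predicted 31.9, with 11 N. Now I'll release.

Request:
drive_tool([
  {"fingers":0.03,"travel":[0,0,-0.0007],"rot":[0,0,0]},
  {"fingers":0.03,"travel":[0,0,-0.0007],"rot":[0,0,0]},
  {"fingers":0.052,"travel":[0,0,-0.0007],"rot":[0,0,0]},
  {"fingers":0.052,"travel":[0,0,-0.0007],"rot":[0,0,0]},
  {"fingers":0.052,"travel":[0,0,-0.0007],"rot":[0,0,0]},
  {"fingers":0.052,"travel":[0,0,-0.0007],"rot":[0,0,0]},
])

```text
t: 18.8
ee_pos: [530.8, 223.9, 106.0]
orientation: [3.142, -0.524, 0.035]
force: [0.2, 0.4, -0.3]
gripper_width: 52.0
```

```bash
python3 st.py
python3 - <<'E'
from plant import *
from h import *
x,y=360,130
i=get_image("scene");f=i["frame"][y:y+120,x:x+100,::-1].copy()
f=cv2.resize(np.clip(f*1.5,0,255).astype('uint8'),None,fx=4,fy=4,interpolation=cv2.INTER_CUBIC)
w=get_image("wrist")["frame"][180:420,190:440,::-1];w=cv2.resize(w,(500,480))
cv2.imwrite("pics/v8.png",cv2.resize(np.hstack([f,w]),(790,421)))
E
```

```text
18.8 [530.84 223.91 105.97] [ 3.14 -0.52  0.03] 52.01895884607463
F in tool [ 0.05 -0.41  0.33] [0.   0.24 0.02]
TCP in axle: z 31.809971696262508 tool-x 0.8411033573601525 tool-y 0.1604662931822381
```

View pics/v8.png

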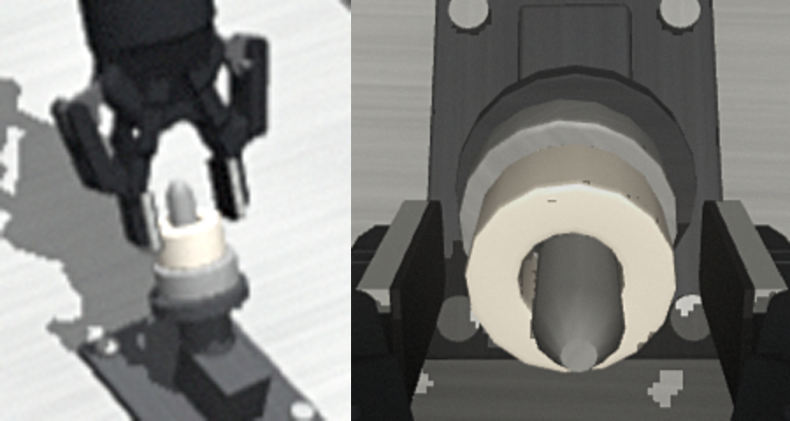

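The roller is seated flush on the widest ring, in the left half at (190,250) and around the pin in the right half at (575,270). Next is the collar.

Run:
```python
from h import *
print(rel([530.8,223.9,106],EA,[477.5,-175.5,90],[np.pi,0,.206]))
```

```text
([-0.0662, 0.3973, -0.0198], [0.0448, -0.5223, -0.1671])
```

Request:
drive_tool([
  {"fingers":0.052,"travel":[0,0,-0.04],"rot":[0,0,0]},
  {"fingers":0.052,"travel":[0,0,-0.085],"rot":[0,0,0]},
  {"fingers":0.043,"travel":[-0.0662,0.3973,-0.02],"rot":[0.0448,-0.5223,-0.1671]},
  {"fingers":0.043,"travel":[-0.0662,0.3973,-0.02],"rot":[0.0448,-0.5223,-0.1671]},
  {"fingers":0.043,"travel":[-0.0662,0.3973,-0.02],"rot":[0.0448,-0.5223,-0.1671]},
  {"fingers":0.043,"travel":[-0.0662,0.3973,-0.02],"rot":[0.0448,-0.5223,-0.1671]},
  {"fingers":0.043,"travel":[-0.0662,0.3973,-0.02],"rot":[0.0448,-0.5223,-0.1671]},
  {"fingers":0.043,"travel":[-0.0662,0.3973,-0.02],"rot":[0.0448,-0.5223,-0.1671]},
  {"fingers":0.043,"travel":[-0.0662,0.3973,-0.02],"rot":[0.0448,-0.5223,-0.1671]},
  {"fingers":0.043,"travel":[-0.0662,0.3973,-0.02],"rot":[0.0448,-0.5223,-0.1671]},
  {"fingers":0.043,"travel":[-0.0662,0.3973,-0.02],"rot":[0.0448,-0.5223,-0.1671]},
  {"fingers":0.043,"travel":[-0.0662,0.3973,-0.02],"rot":[0.0448,-0.5223,-0.1671]},
])

```text
t: 20.1
ee_pos: [476.7, -180.0, 89.4]
orientation: [3.14, 0.0, 0.201]
force: [0.3, 0.2, 0.9]
gripper_width: 43.0
```

Request:
drive_tool([
  {"fingers":0.043,"travel":[0,0,0],"rot":[0,0,0]},
  {"fingers":0.043,"travel":[0,0,0],"rot":[0,0,0]},
  {"fingers":0.043,"travel":[0,0,0],"rot":[0,0,0]},
  {"fingers":0.043,"travel":[0,0,0],"rot":[0,0,0]},
  {"fingers":0.043,"travel":[0,0,0],"rot":[0,0,0]},
])

```text
t: 20.6
ee_pos: [477.6, -174.3, 90.6]
orientation: [3.141, -0.0, 0.208]
force: [-0.0, 0.4, 0.3]
gripper_width: 43.3
```

```bash
python3 m.py | grep coll; python3 st.py | head -1
```

```text
collar 75 (320, 253) [ 479.5 -175.    20. ] 15.068371118907177 19.672573755248433 30
collar 75 (320, 254) [ 479.1 -175.5   20. ] 28.11500308167211 30.022148199716067 30
collar 90 (320, 257) [ 477.6 -175.8   20. ] 19.379035806538784 20.32867230987471 30
collar 90 (320, 256) [ 477.7 -175.8   20. ] 26.524593066904572 28.12172337215897 30
collar 110 (320, 257) [ 477.5 -175.8   20. ] 19.676451303406456 20.729082080710583 30
collar 110 (320, 256) [ 477.7 -175.8   20. ] 26.423080811726678 27.945524131525612 30
collar 130 (320, 257) [ 477.5 -175.8   20. ] 19.936141991882014 21.072362637204662 30
collar 130 (320, 257) [ 477.6 -175.8   20. ] 26.081426649459388 27.706466341451666 30
20.65 [ 477.58 -174.52   90.56] [ 3.14 -0.    0.21] 43.20972841584839
```

Request:
drive_tool([
  {"fingers":0.038,"travel":[-0.0003,0.0016,0.04],"rot":[0,0,0]},
  {"fingers":0.038,"travel":[-0.0003,0.0016,0.06],"rot":[0,0,0]},
  {"fingers":0.038,"travel":[-0.0003,0.0016,0.06],"rot":[0,0,0]},
  {"fingers":0.038,"travel":[-0.0003,0.0016,0.07],"rot":[0,0,0]},
  {"fingers":0.038,"travel":[-0.0003,0.0016,0.0795],"rot":[0,0,0]},
  {"fingers":0.038,"travel":[-0.0003,0.0016,0.0795],"rot":[0,0,0]},
  {"fingers":0.038,"travel":[-0.0003,0.0016,0.0795],"rot":[0,0,0]},
  {"fingers":0.02,"travel":[-0.0003,0.0016,0.0795],"rot":[0,0,0]},
  {"fingers":0.02,"travel":[-0.0003,0.0016,0.0795],"rot":[0,0,0]},
  {"fingers":0.02,"travel":[-0.0003,0.0016,0.0795],"rot":[0,0,0]},
  {"fingers":0.02,"travel":[-0.0003,0.0016,0.0795],"rot":[0,0,0]},
  {"fingers":0.02,"travel":[-0.0003,0.0016,0.0795],"rot":[0,0,0]},
], newtons=60)

```text
t: 21.85
ee_pos: [477.9, -177.4, 11.7]
orientation: [3.141, -0.001, 0.206]
force: [-1.9, 0.6, 6.6]
gripper_width: 26.3
```

```bash
python3 st.py | head -2
```

```text
21.85 [ 477.92 -177.39   11.73] [ 3.14 -0.    0.21] 26.25886313978053
F in tool [-1.75 -0.95 -6.62] [0.13 0.23 0.02]
```

Request:
drive_tool([
  {"fingers":0.02,"travel":[0,0,-0.01],"rot":[0,0,0]},
  {"fingers":0.02,"travel":[0,0,-0.04],"rot":[0,0,0]},
  {"fingers":0.02,"travel":[0,0,-0.09],"rot":[0,0,0]},
  {"fingers":0.02,"travel":[0,0,-0.14],"rot":[0,0,0]},
  {"fingers":0.02,"travel":[0,0,-0.17],"rot":[0,0,0]},
  {"fingers":0.02,"travel":[0,0,-0.17],"rot":[0,0,0]},
  {"fingers":0.02,"travel":[0,0,-0.17],"rot":[0,0,0]},
  {"fingers":0.02,"travel":[0,0,-0.17],"rot":[0,0,0]},
  {"fingers":0.02,"travel":[0,0,-0.17],"rot":[0,0,0]},
])

```text
t: 22.75
ee_pos: [475.7, -176.4, 178.6]
orientation: [-3.139, 0.003, 0.206]
force: [-0.3, 0.2, -1.0]
gripper_width: 26.5
```

```bash
python3 bore.py -7 w9
python3 - <<'E'
import cv2
im=cv2.imread("pics/w9.png")[230:420,190:440];cv2.imwrite("pics/w9c.png",cv2.resize(im,None,fx=3,fy=3,interpolation=cv2.INTER_CUBIC))
E
python3 st.py | head -2
```

```text
22.75 [ 475.72 -176.38  178.62] [-3.14  0.    0.21] 26.458840012285677 [-0.28  0.19 -1.04]
100 (315.3, 328.6) tool [-0.84 -1.11 -7.  ] dia 14.707112659197723 19.12500226733653
110 (315.3, 328.8) tool [-0.92 -1.09 -7.  ] dia 15.09696301700162 19.400279332453273
120 (315.3, 328.7) tool [-0.86 -1.09 -7.  ] dia 15.455018733173278 19.69169414894043
130 (315.4, 327.8) tool [-0.52 -1.08 -7.  ] dia 16.371520235030346 20.017651462296847
22.8 [ 475.92 -176.47  178.74] [-3.14  0.    0.21] 26.125073268257935
F in tool [0.77 0.75 1.12] [-0.02 -0.02  0.01]
```

The viewer's limit is reached, so from here I check numerically. The bore is seen at (315,328), so the collar is in hand.

Run:
```python
from h import *
g=cv2.cvtColor(cv2.imread("pics/w9.png"),cv2.COLOR_BGR2GRAY)
print([(v,int(g[v,312:319].mean())) for v in range(284,376)])
print([(u,int(g[326:331,u].mean())) for u in range(255,376,1)])
p=onaxle(90,8,(-.5,-.3));print(p,rel([475.9,-176.4,178.8],[np.pi,0,.206],p,EA))
```

```text
[(284, 89), (285, 88), (286, 89), (287, 88), (288, 93), (289, 108), (290, 152), (291, 155), (292, 149), (293, 147), (294, 145), (295, 143), (296, 142), (297, 140), (298, 135), (299, 126), (300, 135), (301, 239), (302, 239), (303, 235), (304, 236), (305, 237), (306, 236), (307, 233), (308, 232), (309, 234), (310, 236), (311, 237), (312, 236), (313, 235), (314, 234), (315, 237), (316, 236), (317, 235), (318, 239), (319, 240), (320, 241), (321, 238), (322, 236), (323, 236), (324, 236), (325, 237), (326, 238), (327, 238), (328, 238), (329, 237), (330, 235), (331, 235), (332, 236), (333, 240), (334, 242), (335, 125), (336, 78), (337, 88), (338, 90), (339, 90), (340, 89), (341, 89), (342, 88), (343, 89), (344, 89), (345, 91), (346, 91), (347, 92), (348, 93), (349, 91), (350, 92), (351, 95), (352, 98), (353, 123), (354, 150), (355, 151), (356, 146), (357, 143), (358, 143), (359, 142), (360, 141), (361, 139), (362, 130), (363, 156), (364, 241), (365, 237), (366, 233), (367, 232), (368, 234), (369, 236), (370, 239), (371, 238), (372, 238), (373, 237), (374, 236), (375, 237)]
[(255, 98), (256,
[... 773 characters left out ...]
, 238), (324, 237), (325, 237), (326, 238), (327, 238), (328, 239), (329, 240), (330, 242), (331, 231), (332, 221), (333, 203), (334, 171), (335, 130), (336, 86), (337, 82), (338, 84), (339, 84), (340, 83), (341, 86), (342, 86), (343, 84), (344, 96), (345, 126), (346, 142), (347, 140), (348, 141), (349, 140), (350, 140), (351, 141), (352, 146), (353, 149), (354, 28), (355, 40), (356, 43), (357, 45), (358, 45), (359, 45), (360, 45), (361, 43), (362, 45), (363, 46), (364, 45), (365, 45), (366, 44), (367, 53), (368, 93), (369, 101), (370, 100), (371, 100), (372, 98), (373, 98), (374, 98), (375, 100)]
[497.4732548  222.60068621 163.12048957] ([0.1027, -0.3862, 0.0157], [-0.0448, 0.5223, 0.1671])
```

Request:
drive_tool([
  {"fingers":0.02,"travel":[0.101,-0.3862,0.0157],"rot":[-0.0448,0.5223,0.1671]},
  {"fingers":0.02,"travel":[0.101,-0.3862,0.0157],"rot":[-0.0448,0.5223,0.1671]},
  {"fingers":0.02,"travel":[0.101,-0.3862,0.0157],"rot":[-0.0448,0.5223,0.1671]},
  {"fingers":0.02,"travel":[0.101,-0.3862,0.0157],"rot":[-0.0448,0.5223,0.1671]},
  {"fingers":0.02,"travel":[0.101,-0.3862,0.0157],"rot":[-0.0448,0.5223,0.1671]},
  {"fingers":0.02,"travel":[0.101,-0.3862,0.0157],"rot":[-0.0448,0.5223,0.1671]},
  {"fingers":0.02,"travel":[0.101,-0.3862,0.0157],"rot":[-0.0448,0.5223,0.1671]},
  {"fingers":0.02,"travel":[0.101,-0.3862,0.0157],"rot":[-0.0448,0.5223,0.1671]},
  {"fingers":0.02,"travel":[0.101,-0.3862,0.0157],"rot":[-0.0448,0.5223,0.1671]},
  {"fingers":0.02,"travel":[0.101,-0.3862,0.0157],"rot":[-0.0448,0.5223,0.1671]},
  {"fingers":0.02,"travel":[0.101,-0.3862,0.0157],"rot":[-0.0448,0.5223,0.1671]},
  {"fingers":0.02,"travel":[0.101,-0.3862,0.0157],"rot":[-0.0448,0.5223,0.1671]},
])

```text
t: 24.0
ee_pos: [496.2, 220.3, 163.7]
orientation: [3.14, -0.521, 0.035]
force: [-0.5, -0.4, -0.1]
gripper_width: 26.3
```

Request:
drive_tool([
  {"fingers":0.02,"travel":[0,0,0],"rot":[0,0,0]},
  {"fingers":0.02,"travel":[0,0,0],"rot":[0,0,0]},
  {"fingers":0.02,"travel":[0,0,0],"rot":[0,0,0]},
  {"fingers":0.02,"travel":[0,0,0],"rot":[0,0,0]},
  {"fingers":0.02,"travel":[0,0,0],"rot":[0,0,0]},
])

```text
t: 24.5
ee_pos: [497.4, 221.2, 165.2]
orientation: [-3.141, -0.524, 0.034]
force: [-0.3, 0.7, -0.6]
gripper_width: 26.9
```

```bash
python3 st.py
```

```text
24.5 [497.36 221.24 165.18] [-3.14 -0.52  0.03] 26.869585023468865
F in tool [-0.52 -0.72  0.38] [ 0.    0.31 -0.05]
TCP in axle: z 99.86629203383158 tool-x 1.3900736306812078 tool-y 1.6560614639454434
```

Request:
drive_tool([
  {"fingers":0.02,"travel":[-0.0017,-0.0014,0.0],"rot":[0,0,0]},
  {"fingers":0.02,"travel":[-0.0017,-0.0014,0.01],"rot":[0,0,0]},
  {"fingers":0.02,"travel":[-0.0017,-0.0014,0.018],"rot":[0,0,0]},
  {"fingers":0.02,"travel":[-0.0017,-0.0014,0.024],"rot":[0,0,0]},
  {"fingers":0.02,"travel":[-0.0017,-0.0014,0.03],"rot":[0,0,0]},
  {"fingers":0.02,"travel":[-0.0017,-0.0014,0.036],"rot":[0,0,0]},
  {"fingers":0.02,"travel":[-0.0017,-0.0014,0.042],"rot":[0,0,0]},
  {"fingers":0.02,"travel":[-0.0017,-0.0014,0.046],"rot":[0,0,0]},
  {"fingers":0.02,"travel":[-0.0017,-0.0014,0.047],"rot":[0,0,0]},
  {"fingers":0.02,"travel":[-0.0017,-0.0014,0.047],"rot":[0,0,0]},
  {"fingers":0.02,"travel":[-0.0017,-0.0014,0.047],"rot":[0,0,0]},
])

```text
t: 25.6
ee_pos: [519.3, 223.8, 123.7]
orientation: [-3.142, -0.524, 0.035]
force: [-0.4, 0.6, -1.1]
gripper_width: 26.5
```

```bash
python3 st.py
```

```text
25.6 [519.27 223.81 123.67] [-3.14 -0.52  0.03] 26.516887084726463
F in tool [-0.87 -0.62  0.78] [-0.01  0.3   0.03]
TCP in axle: z 52.92304697668478 tool-x -0.325383955610409 tool-y -0.14974757018844398
```

Request:
drive_tool([
  {"fingers":0.02,"travel":[0,0,0.001],"rot":[0,0,0]},
  {"fingers":0.02,"travel":[0,0,0.002],"rot":[0,0,0]},
  {"fingers":0.02,"travel":[0,0,0.003],"rot":[0,0,0]},
  {"fingers":0.02,"travel":[0,0,0.0036],"rot":[0,0,0]},
  {"fingers":0.02,"travel":[0,0,0.0036],"rot":[0,0,0]},
])

```text
t: 26.1
ee_pos: [520.8, 223.9, 121.1]
orientation: [3.141, -0.524, 0.035]
force: [-6.5, -0.6, 7.6]
gripper_width: 26.4
```

```bash
python3 st.py
```

```text
26.1 [520.81 223.9  121.09] [ 3.14 -0.52  0.03] 26.35417094395101
F in tool [-1.82  0.35 -9.84] [-0.06  0.53 -0.05]
TCP in axle: z 49.91581165378935 tool-x -0.2787199493707284 tool-y -0.1823050541148861
```

Contact at 49.9 mm, where I predicted 49.7, with 10 N. Now release and back off along the pin.

Request:
drive_tool([
  {"fingers":0.02,"travel":[0,0,-0.0006],"rot":[0,0,0]},
  {"fingers":0.02,"travel":[0,0,-0.0006],"rot":[0,0,0]},
  {"fingers":0.042,"travel":[0,0,-0.0006],"rot":[0,0,0]},
  {"fingers":0.042,"travel":[0,0,-0.0006],"rot":[0,0,0]},
  {"fingers":0.042,"travel":[0,0,-0.0006],"rot":[0,0,0]},
  {"fingers":0.042,"travel":[0,0,-0.0006],"rot":[0,0,0]},
  {"fingers":0.042,"travel":[0,0,-0.02],"rot":[0,0,0]},
  {"fingers":0.042,"travel":[0,0,-0.05],"rot":[0,0,0]},
  {"fingers":0.042,"travel":[0,0,-0.1],"rot":[0,0,0]},
  {"fingers":0.042,"travel":[0,0,-0.13],"rot":[0,0,0]},
  {"fingers":0.042,"travel":[0,0,-0.13],"rot":[0,0,0]},
  {"fingers":0.042,"travel":[0,0,-0.13],"rot":[0,0,0]},
])

```text
t: 27.3
ee_pos: [456.2, 221.8, 233.7]
orientation: [-3.141, -0.525, 0.035]
force: [-0.1, -0.8, 0.1]
gripper_width: 41.9
```

```bash
python3 st.py
python3 - <<'E'
from plant import *
from h import *
np.set_printoptions(precision=1,suppress=True)
i=get_image("scene");K=i["intrinsics"]
g=cv2.cvtColor(i["frame"],cv2.COLOR_RGB2GRAY)
pr=lambda p:(K@((c:=i["R"]@p+i["t"])/c[2]))[:2]
# profile across the axle at the mid height of each part: which pixels differ from surroundings
lat=RA.as_matrix()[:,1]
for n,z in(("flange",-4),("backing",9),("b/r joint",18),("roller",30),("r/c joint",42),("collar",49),("above collar",60),("tip",66)):
    xs=np.arange(-36,37,3);P=[pr(O+AX*z+lat*x) for x in xs]
    print(n,pr(O+AX*z),[int(g[int(round(v)),int(round(u))]) for u,v in P])
print("along axis (front)",[(z,i["frame"][int(round(pr(O+AX*z)[1])),int(round(pr(O+AX*z)[0]))].tolist()) for z in range(-2,74,4)])
s=get_state();w=wristcam(get_image("wrist"),s);g=cv2.cvtColor(w["frame"],cv2.COLOR_RGB2GRAY)
for n,z in(("backing top",18),("roller top",42),("collar top",56)):
    c=w["R"]@(O+AX*z)+w["t"];print(n,(w["intrinsics"]@(c/c[2]))[:2],"px/mm",w["intrinsics"][0,0]/c[2])
c=w["R"]@(O+AX*56)+w["t"];u,v=(w["intrinsics"]@(c/c[2]))[:2]
for th in range(40,240,20):
  cs,_=cv2.findContours(((g>th)*255).astype('uint8'),cv2.RETR_LIST,cv2.CHAIN_APPROX_NONE)
  for c in cs:
    if len(c)<30: continue
    (x,y),(a,b),_=cv2.fitEllipse(c)
    if np.hypot(x-u,y-v)<40 and b<150 and a/b>.6: print(th,(round(x,1),round(y,1)),round(a,1),round(b,1))
cv2.imwrite("pics/end_w.png",w["frame"][:,:,::-1]);cv2.imwrite("pics/end_s.png",i["frame"][:,:,::-1])
E
```

```text
27.3 [456.23 221.84 233.71] [-3.14 -0.53  0.03] 41.89246817619434
F in tool [-0.06  0.81 -0.17] [-0.    0.24  0.03]
TCP in axle: z 179.75602587192833 tool-x 0.07295684427677429 tool-y -0.37911913115237705
flange [416.6 213.4] [158, 95, 63, 92, 103, 103, 105, 113, 112, 112, 109, 108, 105, 103, 100, 80, 79, 63, 62, 48, 47, 26, 26, 32, 139]
backing [415.5 207.7] [158, 158, 121, 111, 120, 132, 129, 140, 131, 142, 126, 126, 116, 121, 100, 98, 93, 89, 75, 68, 58, 47, 29, 120, 156]
b/r joint [414.7 203.8] [160, 159, 158, 151, 124, 136, 149, 156, 163, 164, 162, 163, 161, 156, 148, 141, 121, 109, 117, 123, 66, 80, 160, 160, 155]
roller [413.7 198.5] [158, 158, 157, 154, 133, 143, 155, 161, 166, 166, 164, 162, 161, 157, 146, 141, 132, 123, 114, 84, 77, 81, 98, 156, 153]
r/c joint [412.7 193.1] [158, 160, 158, 157, 158, 189, 180, 148, 97, 102, 105, 107, 102, 105, 97, 171, 169, 190, 170, 147, 74, 84, 87, 85, 100]
collar [412. 190.] [158, 158, 159, 159, 157, 160, 150, 97, 103, 108, 114, 116, 104, 102, 97, 84, 71, 58, 84, 108, 91, 91, 87, 84, 85]
above collar [411.1 185. ] [158, 160, 160, 158, 160
[... 647 characters left out ...]
46, 144]), (70, [154, 155, 155])]
backing top [316.8 214.2] px/mm 1.3903317144590808
roller top [316.9 222.2] px/mm 1.50244849301357
collar top [317.  227.5] px/mm 1.5766126352200722
60 (316.4, 231.0) 26.6 30.8
80 (314.8, 232.1) 28.7 31.1
80 (314.5, 218.2) 65.9 74.5
100 (317.4, 230.4) 12.2 18.2
100 (315.0, 232.1) 31.7 33.2
100 (315.2, 233.7) 47.4 51.9
100 (314.5, 219.1) 66.0 71.5
120 (317.2, 233.8) 8.4 12.8
120 (315.0, 232.0) 32.1 33.7
120 (314.9, 232.2) 45.8 49.8
120 (314.5, 218.2) 65.6 69.1
140 (315.2, 233.2) 32.4 34.3
140 (315.2, 237.1) 45.5 50.2
140 (314.6, 220.2) 59.7 64.7
160 (315.2, 227.0) 55.6 55.8
180 (315.1, 227.1) 55.5 55.7
200 (315.1, 227.3) 55.2 55.4
220 (305.1, 209.6) 17.6 28.7
```

```bash
python3 -c "
from plant import *
print(sign_off())"
```

```text
the job is handed in; nothing more can be done
None
```

I threaded the widest ring, then the white roller, then the smallest collar onto the leaning axle and handed the job in at about 27 s of the 72 s allowed. `sign_off()` reports no verdict, so I don't know the result. The spare bolt stayed in its pocket, and I gripped nothing but the three rings; I did not re-measure the bystanders at the end.

- **Seating:** Each ring was lowered slowly until it touched. The roller met resistance with the tool at 32.1 mm along the pin (predicted 31.9), and the collar at 49.9 mm (predicted 49.7).
- **Widest ring:** It touched about 2 mm earlier than predicted and was pressed with about 39 N at the wrist, which is higher than I intended but below the limits. The picture afterwards showed it flat on the flange, so I put the 2 mm down to measurement bias and used it to correct the other two predictions.
- **Last checks:** The picture after the roller showed it seated flush on the widest ring. The final scene image has the colours in the right order along the pin, with the collar between about 42 and 56 mm and the bare pin above it. The hand was clear, with no contact force.
- **Doubts:** I had used all 12 pictures, so the collar was checked only by its contact height and by pixel values. The final wrist view put it about 3 mm off the predicted pin line, more than the 2 mm bore clearance allows. I took that as calibration error in my axle estimate, but I did not confirm it.

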